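# Build up a hole-saw weld stack on the turntable

## Robot

A 6-joint arm with a two-finger parallel gripper is mounted at the origin on the work surface. World frame = base frame: x ahead of the robot, y to its left, z up, the work surface at z = 0. Lengths are in m, angles in degrees, forces in N, time in s.
With the tool pointing down it reaches from about 0.275 to 0.725 m from the base axis. Payload 5.6 kg.
Tool frame: the origin (TCP) lies at the very end of the fingers, on their centre line; the grasp point (between the pads) lies 19 mm behind it; z points along the fingers, y is the direction in which the jaws open and shut (so a half turn about z gives the same grasp; the last joint's range is limited). The gripper opens to 85 mm and grips with 20 to 120 N. Pads are 22 mm wide; open, the fingers measure 114 mm over their backs; the gripper's body (76 mm by 85 mm) begins 54 mm behind the grasp point. The pads swing forward as they close: fully open they stand 13 mm farther back than shut.
Start: joints at [-48.151, 14.616, 6.199, 0, -81.583, -16.306], TCP at [0.237, -0.496, 0.231] pointing down, gripper open.
Joint ranges: [-168.99, 168.99], [-69.2, 112.95], [-62.41, 85.93], [-164.36, 98.24], [-168.68, -3.75], [-174.98, 174.98]. Speed limits (degrees/s): [147.25, 147.25, 180, 180, 180, 180].

## Interface

Orientations are given as [roll, pitch, yaw] about the fixed x, y, z axes, in that order (R = Rz(yaw) Ry(pitch) Rx(roll)).
In Python, from station import arm gives the robot as it stands. The module is installed in compiled form; this text tells all that it offers.
- The arm moves only by the tool step_arm, never from a script. Its argument "commands" is a list of rows, each an object of numbers: "tx", "ty", "tz": the shift along the world's x, y, z scaled (see below); "roll": the turn about the world's z scaled (see below); "fingers": the opening in per cent of the stroke, from 0 (shut) to 100 (fully open). In form: [{"tx": .., "ty": .., "tz": .., "roll": .., "fingers": ..}, ...]. A call has 1 to 12 rows; each row shifts and turns the pose as measured when the row begins; what a row does not reach is not made up. The controller multiplies each number of a shift by 0.6 m and each number of a turn by pi rad. A row lasts 1/10 s, in which the tool goes at most 50 mm and 8.59 degrees, less where a joint would pass 70% of its speed; a pose out of reach is approached as far as the arm can. A call with a number of a shift or a turn outside -1 to 1 is refused whole. A call with a gripper value outside its range is refused whole. The fingers move at their own pace and stop on an object; "grip_force" is the grip in N (left out, the last holds). Time passes only in rows, so rows that do not move let the fingers close. It gives the time, the measured TCP pose, the force and the opening at its end, in the units of the state.
- arm.sense(): the state, without advancing time (a new reading comes with each control period).
- arm.read_camera(name): name is "scene" or "top" or "wrist"; returns (picture, depth): 400x640x3 uint8, blue, green, red; 400x640 float32, m along the optical axis (not along the pixel's ray), 0 where there is no reading.
- arm.camera_params(name): a dict with "intrinsics" (3x3 intrinsics, pixels), "view" (4x4, takes a point from world to camera coordinates). Camera axes: x right, y down, z forward; pixel columns grow to the right and rows downward; lengths in m; the calibration is good to about 2 mm. A picture is of the moment at which its call begins: read the wrist's pose just before it. camera_params takes no time and is no camera call; for the wrist camera it gives the pose at the moment of the call.
- arm.close_job(): hands the job in, once; it reports no verdict.
The state is a dict: "time_s": time; "joint_pos": joint angles; "qd": joint speeds; "joint_efforts": joint torques, N m; "tcp_pos": TCP position; "ee_rot": TCP orientation; "force": force on the tool from outside, world axes, zero at the start; "moment": the same for the moment, N m; "finger_gap": finger opening in m.
Only numpy, scipy, OpenCV 4.12 (cv2) and the standard library are available. Lean on these libraries where they do the work, as an engineer would, in place of code of your own. Each camera call takes 0.05 s, during which the arm holds its last target.

## Task

Set up the next hole saw for welding on the round turntable: first seat the large toothed rim over the turntable's centre boss, then lay the backing plate on the rim with its hub up, then the copper ring around the hub, and last the clamp weight on top, every part lying flat and centred on the one below. Leave the small toothed rim where it is.

Things in the scene. Friction and masses are not known exactly. Their poses are not given: they have to be found in the camera images.
- turntable: Fixed round welding turntable, green with a bright flat steel top: foot 112 mm across to a height of 12 mm, table 100 mm across with its top 30 mm above the bench, and in its centre a raised round boss 44 mm across and 8 mm high. Origin: centre of its underside on the bench, z up. It does not turn.
- rim: Loose large rim of a hole saw: an upright steel tube open at both ends, outside 64 mm, inside 56 mm, 34 mm high, with a row of small dark teeth round its lower edge (they stand out about 1 mm and can be ignored). Origin: centre of its lower edge, z up. About 0.2 kg. It fits over the turntable's boss with 6 mm to spare all round and then stands on the table top.
- plate: Loose dark steel backing plate, round, solid, hub up. From below: spigot 46 mm across and 6 mm deep, flange 62 mm across and 8 mm thick, hub 24 mm across and 17 mm high (grip here), 31 mm high in all. Origin: centre of the underside of the spigot, z up through the hub. About 0.3 kg. The spigot enters the top of the large rim with 5 mm to spare all round; the flange then lies on the rim.
- heat_ring: Loose copper heat-sink ring lying flat: outside 56 mm, inside 40 mm, 24 mm high, the same both ways up. Origin: centre of its underside, z up. About 0.26 kg. It goes round the plate's hub with 8 mm to spare all round and lies on the flange, standing 7 mm higher than the hub.
- weight: Loose round clamp weight, grey, black knob. From below: foot 30 mm across and 4 mm deep, body 60 mm across and 28 mm high, knob 26 mm across and 28 mm high (grip here), 60 mm high in all. Origin: centre of the underside of the foot, z up through the knob. About 0.65 kg. The foot enters the copper ring's top with 5 mm to spare all round; the body then lies on the ring.
- small_rim: Loose small hole-saw rim, not wanted for this job: an upright toothed steel tube like the large one but outside 44 mm, inside 38 mm, 26 mm high. Origin: centre of its lower edge, z up.

How it is judged:
By the outcome, as a careful person would: the job done as asked, in the order asked, and still so for the second after the job is handed in, with the robot touching nothing.
It also fails if it takes over 112 s, if anything falls off the work surface, if the arm or the gripper's body presses on something with over 40 N, if the wrist force passes 120 N, or if a joint passes its speed limit or range.

## Working session

There is one attempt and no reset: what is moved stays moved. The work goes in short steps, Python scripts to look and compute and a tool call to move; the robot and the scene stay as the last step left them, time stands still between calls to the robot, and variables do not carry over. Pictures are saved under pics/ and viewed, and the job is handed in when it is done.

Besides the shell and the picture viewer there is one more tool, called as a command line: name --argument value ..., lists and objects as JSON in quotes. step_arm: Moves the arm, as the interface text tells. Its arguments: {"type":"object","properties":{"commands":{"type":"array"},"grip_force":{"type":"number"}},"required":["commands"]}

```bash
mkdir -p pics; python3 - <<'E'
from station import arm
import cv2,numpy as np
s=arm.sense();print(s)
for n in ["scene","top"]:
    p,d=arm.read_camera(n);cv2.imwrite(f"pics/{n}0.png",p);np.save(f"{n}0.npy",d);c=arm.camera_params(n);print(n,np.round(c["intrinsics"],2).tolist(),np.round(c["view"],4).tolist())
E
```

```text
{'time_s': 0.0, 'joint_pos': array([-4.81521932e+01,  1.46552699e+01,  6.13055847e+00, -2.60352186e-02,
       -8.15838823e+01, -1.63062860e+01]), 'qd': array([ 0.02287529,  0.03100012,  0.12453481, -0.02086404,  0.07033074,
       -0.01754388]), 'joint_efforts': array([ 5.09772344e-04, -3.86630023e+01,  2.37936687e+01,  5.36523253e+00,
       -6.23181710e-03, -4.49222875e-05]), 'tcp_pos': array([ 0.23697204, -0.49578089,  0.23037765]), 'ee_rot': array([ 1.79888544e+02, -5.77843429e-03, -1.54462308e+02]), 'force': array([-0.65185213,  0.08731058,  0.77163899]), 'moment': array([-0.02155637,  0.00533228,  0.01317408]), 'finger_gap': 0.08514539922714329}
scene [[450.63, 0.0, 321.97], [0.0, 450.63, 197.5], [0.0, 0.0, 1.0]] [[0.2108, 0.9775, 0.0001, -0.0957], [0.816, -0.1759, -0.5507, -0.3941], [-0.5383, 0.1162, -0.8347, 1.3807], [0.0, 0.0, 0.0, 1.0]]
top [[488.58, 0.0, 325.91], [0.0, 488.58, 202.81], [0.0, 0.0, 1.0]] [[-0.0199, -0.9996, 0.0217, -0.001], [-0.9954, 0.0177, -0.094, 0.4991], [0.0936, -0.0235, -0.9953, 1.1188], [0.0, 0.0, 0.0, 1.0]]
```

View pics/scene0.png

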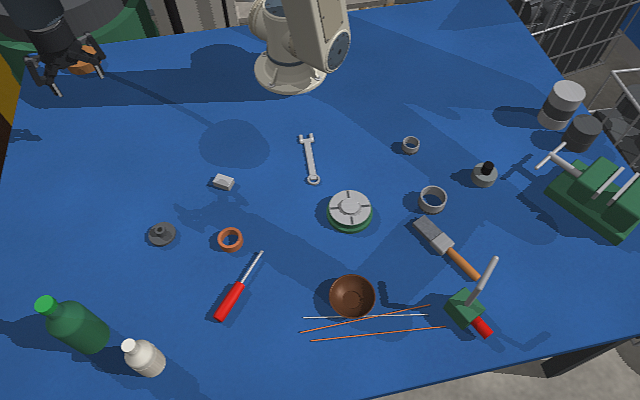

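View pics/top0.png

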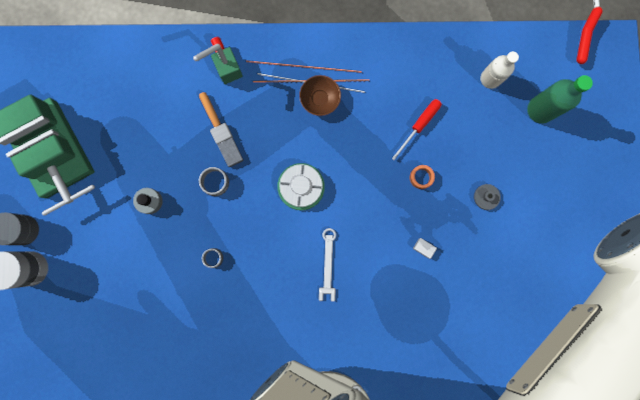

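The scene view shows the large rim at (432,199), weight (484,172), turntable (349,210), ring (230,239) and plate (161,234). In the top view they are at (213,181), (147,200), (301,186), (422,176) and (488,196). The hammer lies near the large rim, and the small rim is at (212,258) in the top view.

```bash
cat > h.py <<'E'
from station import arm
import cv2,numpy as np
from scipy.optimize import least_squares
def cloud(d,c):
    K=np.array(c["intrinsics"]);V=np.array(c["view"])
    v,u=np.mgrid[:d.shape[0],:d.shape[1]]
    P=np.stack([(u-K[0,2])/K[0,0]*d,(v-K[1,2])/K[1,1]*d,d],-1)
    return (P-V[:3,3])@V[:3,:3]
def ray(uv,z,c):
    K=np.array(c["intrinsics"]);V=np.array(c["view"])
    uv=np.atleast_2d(np.float64(uv));r=np.c_[(uv-K[:2,2])/[K[0,0],K[1,1]],np.ones(len(uv))]@V[:3,:3]
    o=-V[:3,:3].T@V[:3,3]
    return o+r*((z-o[2])/r[:,2:])
def circ(xy):
    f=lambda p:np.hypot(xy[:,0]-p[0],xy[:,1]-p[1])-p[2]
    r=least_squares(f,[*xy.mean(0),.03],loss='soft_l1',f_scale=.001).x
    return r
E
python3 - <<'E'
from h import *
for n,cs in {"top":dict(table=(301,186),rim=(213,181),plate=(488,196),ring=(422,176),weight=(147,200),small=(212,258)),"scene":dict(table=(349,210),rim=(432,199),plate=(161,234),ring=(230,239),weight=(484,172),small=(411,145))}.items():
    d=np.load(n+"0.npy");c=arm.camera_params(n);W=cloud(d,c)
    for k,(u,v) in cs.items():
        w=W[v-32:v+32,u-32:u+32].reshape(-1,3)
        for lo,hi in dict(table=[(.026,.033),(.035,.042)],rim=[(.03,.038)],plate=[(.011,.017),(.027,.035)],ring=[(.02,.028)],weight=[(.029,.036),(.056,.064)],small=[(.022,.03)])[k]:
            m=w[(w[:,2]>lo)&(w[:,2]<hi)&(np.hypot(*(w[:,:2]-W[v,u,:2]).T)<.06)]
            if len(m)<5: print(n,k,'few');continue
            (cx,cy),r=cv2.minEnclosingCircle(np.float32(m[:,:2]*1000))
            print(n,k,len(m),'mec',round(cx,1),round(cy,1),round(r,1),'mean',np.round(m.mean(0)*1000,1))
p=cv2.imread("pics/top0.png");cv2.imwrite("pics/topc.png",cv2.resize(p[130:290,110:310],None,fx=4,fy=3.75,interpolation=cv2.INTER_CUBIC)[:600])
E
```

```text
top table 884 mec 541.6 49.3 50.0 mean [540.8  49.1  30.6]
top table 289 mec 541.4 49.3 48.9 mean [540.7  50.7  38.2]
top rim 144 mec 556.3 252.5 32.1 mean [556.2 253.6  34.3]
top plate 320 mec 508.8 -392.4 31.0 mean [ 508.4 -391.6   14.5]
top plate 72 mec 508.5 -392.6 11.8 mean [ 508.4 -392.7   31.9]
top ring 198 mec 559.0 -238.5 27.9 mean [ 558.5 -238.3   24.3]
top weight 354 mec 512.2 405.0 30.3 mean [511.6 402.1  32.6]
top weight 105 mec 512.7 405.1 13.1 mean [512.4 404.8  60. ]
top small 81 mec 377.6 256.9 22.2 mean [377.2 257.   26.6]
scene table 892 mec 541.4 46.5 50.5 mean [544.5  45.9  30.3]
scene table 224 mec 547.0 44.8 41.6 mean [541.8  46.7  38. ]
scene rim 142 mec 555.1 250.2 32.8 mean [556.3 249.1  33.5]
scene plate 359 mec 508.1 -394.6 32.2 mean [ 511.1 -393.8   13.9]
scene plate 79 mec 507.8 -394.6 13.4 mean [ 508.3 -394.8   30.7]
scene ring 218 mec 558.4 -240.6 29.1 mean [ 559.4 -240.5   23.5]
scene weight 247 mec 512.3 401.9 30.8 mean [517.1 398.   32.1]
scene weight 78 mec 512.9 404.2 14.2 mean [513.1 401.9  60.2]
scene small 69 mec 376.8 254.4 23.2 mean [377.9 253.1  25.4]
```

View pics/topc.png

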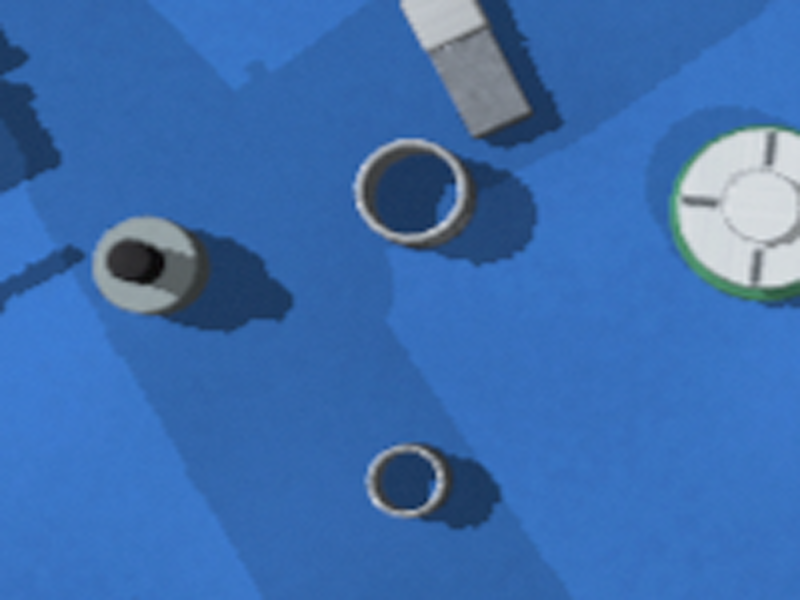

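Top and scene views agree to about 2 mm. Averaged positions in mm: table (541.5,48), rim (556,251.5), plate (508,-393.5), ring (559,-239.5), weight (513,404.5). I'll move toward the rim first.

step_arm --commands '[{"tx":0.032,"ty":0.075,"tz":0,"roll":-0.03,"fingers":100},{"tx":0.032,"ty":0.075,"tz":0,"roll":-0.03,"fingers":100},{"tx":0.032,"ty":0.075,"tz":0,"roll":-0.03,"fingers":100},{"tx":0.032,"ty":0.075,"tz":0,"roll":-0.03,"fingers":100},{"tx":0.032,"ty":0.075,"tz":0,"roll":-0.03,"fingers":100},{"tx":0.032,"ty":0.075,"tz":0,"roll":-0.03,"fingers":100},{"tx":0.032,"ty":0.075,"tz":0,"roll":-0.03,"fingers":100},{"tx":0.032,"ty":0.075,"tz":0,"roll":-0.03,"fingers":100}]' --grip_force 40

```text
time_s: 0.9
tcp_pos: [0.3875, -0.13, 0.2255]
ee_rot: [179.5, -0.3, 160.2]
force: [1.1, -0.2, -0.5]
finger_gap: 0.0855
```

step_arm --commands '[{"tx":0.034,"ty":0.076,"tz":0},{"tx":0.034,"ty":0.076,"tz":0},{"tx":0.034,"ty":0.076,"tz":0},{"tx":0.034,"ty":0.076,"tz":0},{"tx":0.034,"ty":0.076,"tz":0},{"tx":0.034,"ty":0.076,"tz":0},{"tx":0.034,"ty":0.076,"tz":0},{"tx":0.034,"ty":0.076,"tz":0},{"tx":0.0,"ty":0.0,"tz":0}]'

```text
schema error: expected keys tx, ty, tz, roll, fingers
```

```bash
cat > wrist.py <<'E'
import sys
from h import *
s=arm.sense();c=arm.camera_params("wrist");p,d=arm.read_camera("wrist")
k=sys.argv[1];cv2.imwrite(f"pics/{k}.png",p);np.save(k+".npy",d)
import pickle;pickle.dump((s,c),open(k+".pkl","wb"))
print(np.round(s["tcp_pos"]*1000,1),np.round(s["ee_rot"],1),s["time_s"],np.round(s["joint_pos"]))
W=cloud(d,c)
for a in sys.argv[2:]:
    x,y,lo,hi,R=map(float,a.split(","))
    m=W[(W[...,2]*1000>lo)&(W[...,2]*1000<hi)&(np.hypot(W[...,0]*1000-x,W[...,1]*1000-y)<R)&(d>0)]*1000
    if len(m)<5: print(a,"few");continue
    (cx,cy),r=cv2.minEnclosingCircle(np.float32(m[:,:2]));print(a,len(m),"mec",round(cx,1),round(cy,1),round(r,1),"mean",np.round(m.mean(0),1))
E
python3 wrist.py w1 556,251,30,38,45
```

```text
[ 387.5 -130.   225.5] [179.5  -0.3 160.2] 0.9 [   3.   -1.  -13.   -1.  -79. -113.]
556,251,30,38,45 226 mec 552.3 233.6 26.1 mean [550.1 225.5  32.9]
```

View pics/w1.png

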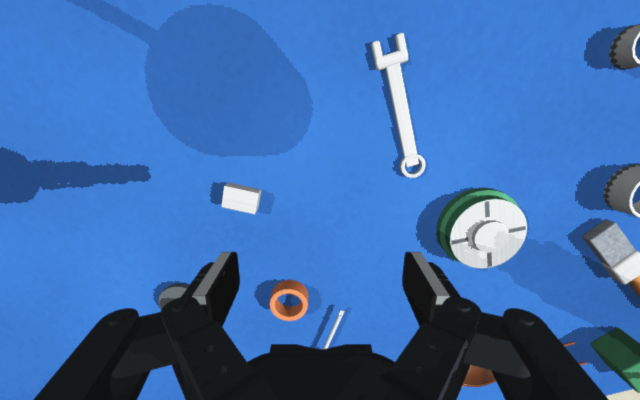

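The wrist view shows the turntable at (487,232), the ring at (289,302), and both rims cut off at the right edge. All five keys are required in each row, so I'll resend the move.

step_arm --commands '[{"tx":0.034,"ty":0.076,"tz":0,"roll":0,"fingers":100},{"tx":0.034,"ty":0.076,"tz":0,"roll":0,"fingers":100},{"tx":0.034,"ty":0.076,"tz":0,"roll":0,"fingers":100},{"tx":0.034,"ty":0.076,"tz":0,"roll":0,"fingers":100},{"tx":0.034,"ty":0.076,"tz":0,"roll":0,"fingers":100},{"tx":0.034,"ty":0.076,"tz":0,"roll":0,"fingers":100},{"tx":0.034,"ty":0.076,"tz":0,"roll":0,"fingers":100},{"tx":0.03,"ty":0.07,"tz":0,"roll":0,"fingers":100},{"tx":0,"ty":0,"tz":0,"roll":0,"fingers":100}]'

```text
time_s: 1.85
tcp_pos: [0.5454, 0.2394, 0.2208]
ee_rot: [179.6, -0.6, 160.2]
force: [0.6, -0.7, -0.9]
finger_gap: 0.0853
```

```bash
python3 wrist.py w2 556,251,30,38,45 541,48,26,33,58
```

```text
[545.4 239.4 220.8] [179.6  -0.6 160.2] 1.85 [  38.   20.   13.   -1.  -82. -148.]
556,251,30,38,45 563 mec 554.3 252.3 31.9 mean [554.3 252.5  33.7]
541,48,26,33,58 3731 mec 539.9 48.4 50.6 mean [537.5  51.4  30.7]
```

View pics/w2.png

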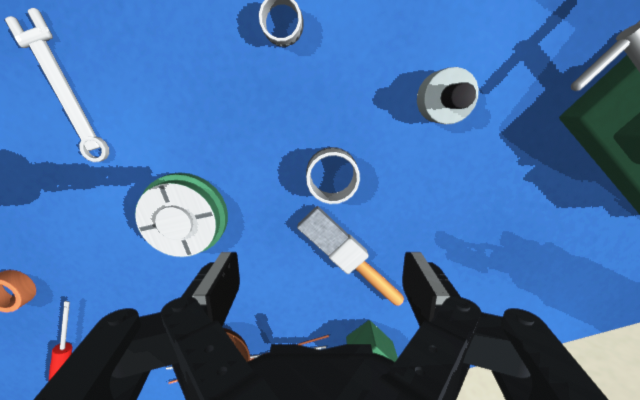

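Wrist view w2: large rim at (333,176), hammer block at (325,235) below it, turntable (180,215). The jaw line clears the hammer. Descending.

step_arm --commands '[{"tx":0.015,"ty":0.021,"tz":-0.05,"roll":0,"fingers":100},{"tx":0,"ty":0,"tz":-0.07,"roll":0,"fingers":100},{"tx":0,"ty":0,"tz":-0.07,"roll":0,"fingers":100},{"tx":0,"ty":0,"tz":-0.05,"roll":0,"fingers":100},{"tx":0,"ty":0,"tz":0,"roll":0,"fingers":100}]'

```text
time_s: 2.4
tcp_pos: [0.5531, 0.2464, 0.0746]
ee_rot: [179.5, -0.4, 160.0]
force: [0.0, -1.2, -0.4]
finger_gap: 0.0858
```

step_arm --commands '[{"tx":0.002,"ty":0.01,"tz":0,"roll":0,"fingers":100},{"tx":0,"ty":0,"tz":-0.04,"roll":0,"fingers":100},{"tx":0,"ty":0,"tz":-0.03,"roll":0,"fingers":100},{"tx":0,"ty":0,"tz":-0.03,"roll":0,"fingers":100},{"tx":0,"ty":0,"tz":0,"roll":0,"fingers":100}]'

```text
time_s: 2.9
tcp_pos: [0.5604, 0.2547, 0.0246]
ee_rot: [178.8, 0.2, 160.0]
force: [-0.7, 0.6, 0.1]
finger_gap: 0.0849
```

```bash
python3 wrist.py w3 555,252,30,38,34
```

```text
[560.4 254.7  24.6] [178.8   0.2 160. ] 2.9 [  39.   29.   -4.   -1.  -56. -148.]
555,252,30,38,34 3002 mec 554.3 252.4 32.1 mean [553.4 252.4  33.6]
```

View pics/w3.png

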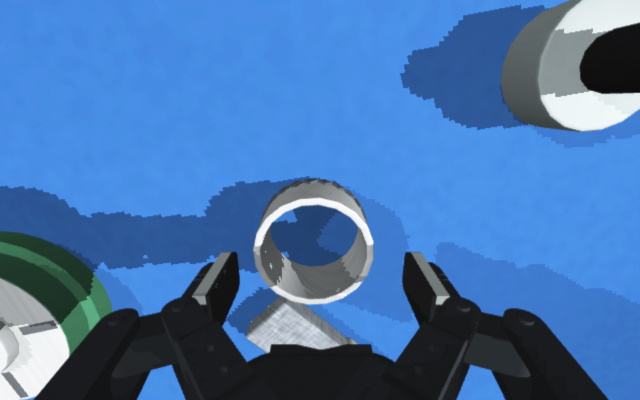

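The rim is between the fingers at (313,250), but the arm drifted about 6 mm in x during the descent. Correcting.

step_arm --commands '[{"tx":-0.01,"ty":-0.004,"tz":0,"roll":0,"fingers":100},{"tx":0,"ty":0,"tz":-0.015,"roll":0,"fingers":100},{"tx":0,"ty":0,"tz":-0.015,"roll":0,"fingers":100},{"tx":0,"ty":0,"tz":0,"roll":0,"fingers":100}]'

```text
time_s: 3.35
tcp_pos: [0.5584, 0.2548, 0.0136]
ee_rot: [178.3, 0.7, 160.1]
force: [-1.2, 0.1, -0.6]
finger_gap: 0.0855
```

step_arm --commands '[{"tx":-0.006,"ty":-0.004,"tz":0,"roll":0,"fingers":100},{"tx":0,"ty":0,"tz":0,"roll":0,"fingers":100},{"tx":0,"ty":0,"tz":0,"roll":0,"fingers":100}]'

```text
time_s: 3.65
tcp_pos: [0.5546, 0.2521, 0.0136]
ee_rot: [178.3, 0.7, 160.1]
force: [0.3, -0.6, -0.4]
finger_gap: 0.0859
```

```bash
python3 -c "
from station import arm
s=arm.sense();print(s)"
```

```text
{'time_s': 3.65, 'joint_pos': array([  38.9563533 ,   28.64453408,   -6.17565512,   -0.34807684,
        -53.33542656, -148.6463004 ]), 'qd': array([-0.0929179 , -0.28165727, -0.36171197, -0.04744913, -0.11469357,
        0.04770558]), 'joint_efforts': array([-9.65852727e-03, -4.79037523e+01,  1.97144634e+01,  4.41629380e+00,
        9.00078798e-02, -4.85434757e-04]), 'tcp_pos': array([0.55458266, 0.25211266, 0.01363586]), 'ee_rot': array([178.27658683,   0.7152292 , 160.09594221]), 'force': array([ 0.26534225, -0.58163725, -0.44526974]), 'moment': array([-0.08475682,  0.09421358, -0.0283555 ]), 'finger_gap': 0.08590102626300519}
```

step_arm --commands '[{"tx":-0.001,"ty":0,"tz":-0.008,"roll":0,"fingers":100},{"tx":-0.001,"ty":0,"tz":-0.008,"roll":0,"fingers":100},{"tx":0,"ty":0,"tz":0,"roll":0,"fingers":100},{"tx":0,"ty":0,"tz":0,"roll":0,"fingers":100}]'

```text
time_s: 4.05
tcp_pos: [0.5534, 0.2522, 0.0031]
ee_rot: [178.3, 0.7, 160.1]
force: [-0.4, 0.1, 0.8]
finger_gap: 0.0852
```

step_arm --commands '[{"tx":0.002,"ty":0,"tz":0,"roll":0,"fingers":60},{"tx":0,"ty":0,"tz":0,"roll":0,"fingers":60},{"tx":0,"ty":0,"tz":0,"roll":0,"fingers":60},{"tx":0,"ty":0,"tz":0,"roll":0,"fingers":60},{"tx":0,"ty":0,"tz":0,"roll":0,"fingers":60},{"tx":0,"ty":0,"tz":0,"roll":0,"fingers":60}]' --grip_force 40

```text
time_s: 4.65
tcp_pos: [0.555, 0.2523, 0.0038]
ee_rot: [178.3, 0.7, 160.1]
force: [-0.4, -0.0, -0.6]
finger_gap: 0.0626
```

```bash
python3 wrist.py w4 555,252,30,38,34
```

```text
[555.  252.3   3.8] [178.3   0.7 160.1] 4.65 [  39.   29.   -7.   -0.  -52. -149.]
555,252,30,38,34 4318 mec 554.4 252.0 34.0 mean [553.  251.8  33.6]
```

View pics/w4.png

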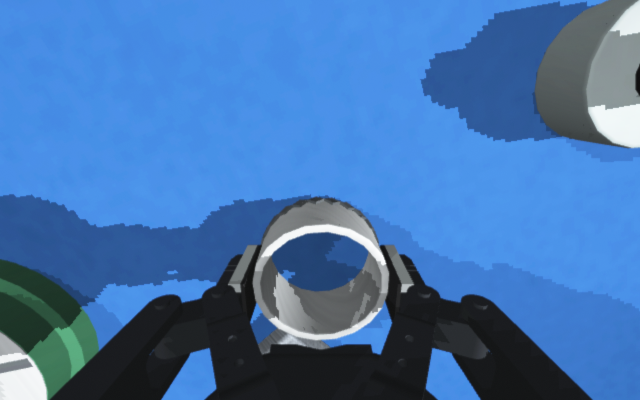

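The rim sits between the pads at (320,280) and the gap is 62.6 mm. I'll lift it and carry it to the table.

step_arm --commands '[{"tx":0,"ty":0,"tz":0.02,"roll":0,"fingers":60},{"tx":0,"ty":0,"tz":0.05,"roll":0,"fingers":60},{"tx":0,"ty":0,"tz":0.06,"roll":0,"fingers":60},{"tx":0,"ty":-0.04,"tz":0.04,"roll":0,"fingers":60},{"tx":-0.005,"ty":-0.06,"tz":0,"roll":0,"fingers":60},{"tx":-0.005,"ty":-0.06,"tz":0,"roll":0,"fingers":60},{"tx":-0.005,"ty":-0.06,"tz":0,"roll":0,"fingers":60},{"tx":-0.005,"ty":-0.06,"tz":0,"roll":0,"fingers":60},{"tx":-0.004,"ty":-0.04,"tz":0,"roll":0,"fingers":60},{"tx":0,"ty":0,"tz":0,"roll":0,"fingers":60},{"tx":0,"ty":0,"tz":0,"roll":0,"fingers":60}]'

```text
time_s: 5.8
tcp_pos: [0.5374, 0.0529, 0.1159]
ee_rot: [178.2, 0.9, 160.2]
force: [0.1, -0.3, -2.0]
finger_gap: 0.063
```

```bash
python3 wrist.py w5 541,48,26,33,58
```

```text
[537.4  52.9 115.9] [178.2   0.9 160.2] 5.8 [  22.   16.   -9.   -1.  -63. -131.]
541,48,26,33,58 6392 mec 540.2 48.4 50.1 mean [530.4  50.8  30.6]
```

View pics/w5.png

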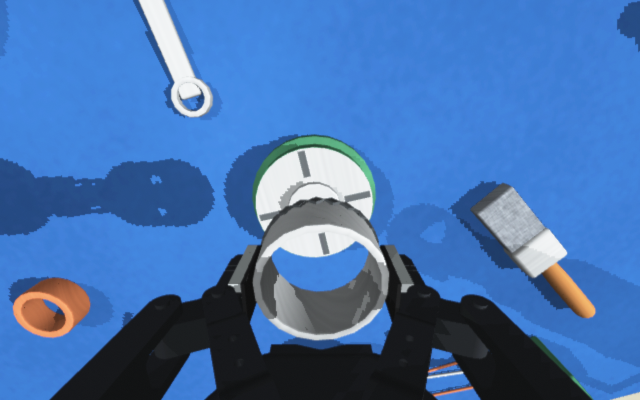

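Wrist view w5: the rim is held level over the turntable (boss near (312,190)). The fitted table centre (540.2,48.4) matches the earlier estimates.

step_arm --commands '[{"tx":0.006,"ty":-0.007,"tz":0,"roll":0,"fingers":60},{"tx":0,"ty":0,"tz":-0.02,"roll":0,"fingers":60},{"tx":0,"ty":0,"tz":-0.03,"roll":0,"fingers":60},{"tx":0,"ty":0,"tz":-0.03,"roll":0,"fingers":60},{"tx":0,"ty":0,"tz":0,"roll":0,"fingers":60},{"tx":0,"ty":0,"tz":0,"roll":0,"fingers":60}]'

```text
time_s: 6.45
tcp_pos: [0.5416, 0.0523, 0.0641]
ee_rot: [178.2, 0.8, 160.5]
force: [0.5, -0.6, -1.5]
finger_gap: 0.0622
```

step_arm --commands '[{"tx":-0.001,"ty":-0.006,"tz":0,"roll":0,"fingers":60},{"tx":0,"ty":0,"tz":-0.015,"roll":0,"fingers":60},{"tx":0,"ty":0,"tz":-0.012,"roll":0,"fingers":60},{"tx":0,"ty":0,"tz":0,"roll":0,"fingers":60},{"tx":0,"ty":0,"tz":0,"roll":0,"fingers":60}]'

```text
time_s: 6.95
tcp_pos: [0.5422, 0.049, 0.0482]
ee_rot: [178.1, 1.0, 160.5]
force: [0.3, -1.0, -1.4]
finger_gap: 0.0624
```

```bash
python3 wrist.py w6 541,48,70,80,40 541,48,26,33,58
```

```text
[542.2  49.   48.2] [178.1   1.  160.5] 6.95 [  21.   20.  -14.   -1.  -54. -130.]
541,48,70,80,40 5795 mec 535.3 50.3 38.4 mean [540.7  48.1  76.4]
541,48,26,33,58 9584 mec 540.2 48.4 50.2 mean [525.6  53.3  30.6]
```

View pics/w6.png

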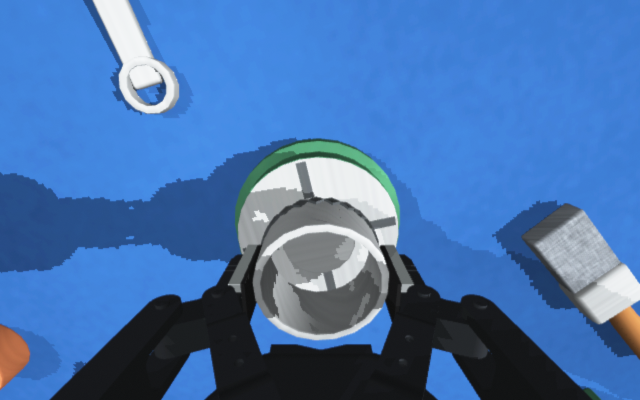

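step_arm --commands '[{"tx":-0.0025,"ty":-0.001,"tz":0,"roll":0,"fingers":60},{"tx":0,"ty":0,"tz":-0.01,"roll":0,"fingers":60},{"tx":0,"ty":0,"tz":-0.008,"roll":0,"fingers":60},{"tx":0,"ty":0,"tz":0,"roll":0,"fingers":60},{"tx":0,"ty":0,"tz":0,"roll":0,"fingers":60}]'

```text
time_s: 7.5
tcp_pos: [0.5408, 0.0485, 0.0369]
ee_rot: [178.1, 1.0, 160.5]
force: [-0.4, 0.3, -1.8]
finger_gap: 0.0625
```

step_arm --commands '[{"tx":0,"ty":0,"tz":-0.004,"roll":0,"fingers":60},{"tx":0,"ty":0,"tz":0,"roll":0,"fingers":60},{"tx":0,"ty":0,"tz":0,"roll":0,"fingers":60}]'

```text
time_s: 7.8
tcp_pos: [0.5409, 0.0485, 0.0344]
ee_rot: [178.1, 1.0, 160.5]
force: [-0.0, 0.2, -2.0]
finger_gap: 0.0626
```

step_arm --commands '[{"tx":0,"ty":0,"tz":-0.0015,"roll":0,"fingers":60},{"tx":0,"ty":0,"tz":0,"roll":0,"fingers":60},{"tx":0,"ty":0,"tz":0,"roll":0,"fingers":100},{"tx":0,"ty":0,"tz":0,"roll":0,"fingers":100},{"tx":0,"ty":0,"tz":0,"roll":0,"fingers":100},{"tx":0,"ty":0,"tz":0,"roll":0,"fingers":100}]'

```text
time_s: 8.4
tcp_pos: [0.5424, 0.0487, 0.035]
ee_rot: [178.0, 1.2, 160.6]
force: [0.2, 0.7, 0.6]
finger_gap: 0.0852
```

```bash
python3 wrist.py w7 541,48,61,67,36 541,48,26,33,58
```

```text
[542.4  48.7  35. ] [178.    1.2 160.6] 8.4 [  21.   21.  -15.   -1.  -52. -130.]
541,48,61,67,36 3632 mec 540.5 47.8 32.3 mean [538.8  48.2  63.7]
541,48,26,33,58 9371 mec 540.0 48.7 50.0 mean [521.4  54.5  30.6]
```

View pics/w7.png

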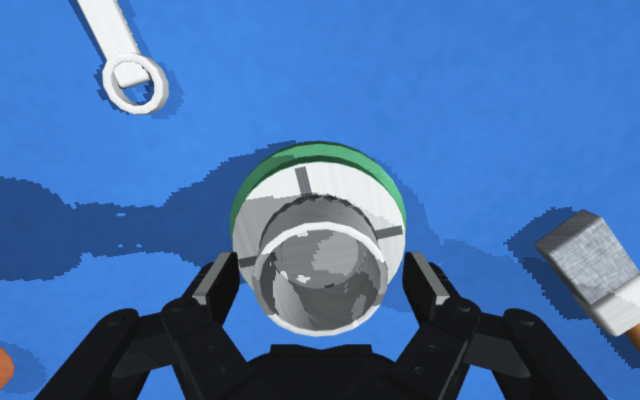

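Released. The rim top fits at (540.5,47.8) and the table at (540.0,48.7), with the rim top at z 63.7 mm, so it is seated and centred. Next is the plate.

step_arm --commands '[{"tx":0,"ty":0,"tz":0.04,"roll":0,"fingers":100},{"tx":0,"ty":0,"tz":0.07,"roll":0,"fingers":100},{"tx":0,"ty":0,"tz":0.07,"roll":0,"fingers":100},{"tx":0,"ty":-0.04,"tz":0.06,"roll":0,"fingers":100},{"tx":-0.006,"ty":-0.08,"tz":0,"roll":0,"fingers":100},{"tx":-0.006,"ty":-0.08,"tz":0,"roll":0,"fingers":100},{"tx":-0.006,"ty":-0.08,"tz":0,"roll":0,"fingers":100},{"tx":-0.006,"ty":-0.08,"tz":0,"roll":0,"fingers":100},{"tx":-0.006,"ty":-0.08,"tz":0,"roll":0,"fingers":100},{"tx":-0.006,"ty":-0.08,"tz":0,"roll":0,"fingers":100},{"tx":-0.006,"ty":-0.08,"tz":0,"roll":0,"fingers":100},{"tx":-0.006,"ty":-0.08,"tz":0,"roll":0,"fingers":100}]'

```text
time_s: 9.65
tcp_pos: [0.5106, -0.3695, 0.1869]
ee_rot: [178.1, 1.5, 161.2]
force: [1.3, 0.3, 0.8]
finger_gap: 0.0853
```

step_arm --commands '[{"tx":-0.003,"ty":-0.03,"tz":-0.02,"roll":0,"fingers":100},{"tx":0,"ty":0,"tz":-0.04,"roll":0,"fingers":100},{"tx":0,"ty":0,"tz":-0.04,"roll":0,"fingers":100},{"tx":0,"ty":0,"tz":0,"roll":0,"fingers":70},{"tx":0,"ty":0,"tz":0,"roll":0,"fingers":70}]'

```text
time_s: 10.15
tcp_pos: [0.506, -0.3966, 0.1244]
ee_rot: [178.2, 1.5, 160.7]
force: [0.3, 0.2, 1.2]
finger_gap: 0.0601
```

```bash
python3 wrist.py w8 508,-394,11,17,40 508,-394,27,35,20 559,-240,20,28,40; python3 -c "
from station import arm
print(arm.sense()['ee_rot'])"
```

```text
[ 506.  -396.6  124.4] [178.2   1.5 160.7] 10.15 [-25.  27.  10.  -2. -71. -83.]
508,-394,11,17,40 2649 mec 507.2 -393.8 30.9 mean [ 504.9 -393.2   14.2]
508,-394,27,35,20 564 mec 507.2 -394.0 11.9 mean [ 506.5 -393.7   31.1]
559,-240,20,28,40 1545 mec 557.4 -240.0 28.1 mean [ 555.9 -240.4   23.6]
[178.15735721   1.51045843 160.66876723]
```

View pics/w8.png

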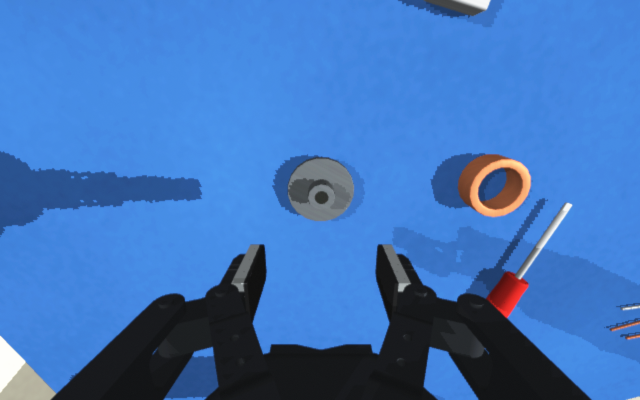

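Plate hub at (321,197), with a fitted centre of (507.2,-393.9). Ring at (495,185), with a fitted centre of (557.4,-240.0).

step_arm --commands '[{"tx":0.002,"ty":0.0045,"tz":0,"roll":0,"fingers":70},{"tx":0,"ty":0,"tz":-0.03,"roll":0,"fingers":70},{"tx":0,"ty":0,"tz":-0.04,"roll":0,"fingers":70},{"tx":0,"ty":0,"tz":-0.04,"roll":0,"fingers":70},{"tx":0,"ty":0,"tz":-0.03,"roll":0,"fingers":70},{"tx":0,"ty":0,"tz":0,"roll":0,"fingers":70},{"tx":0,"ty":0,"tz":0,"roll":0,"fingers":70}]'

```text
time_s: 10.9
tcp_pos: [0.5143, -0.3937, 0.0496]
ee_rot: [178.4, 2.6, 161.0]
force: [0.5, -0.3, 1.5]
finger_gap: 0.06
```

Fast descents are adding tilt, now about 3°. I'll test how a quick upward move affects it before gripping.

step_arm --commands '[{"tx":0,"ty":0,"tz":0.08,"roll":0,"fingers":70},{"tx":0,"ty":0,"tz":0.08,"roll":0,"fingers":70},{"tx":0,"ty":0,"tz":0.08,"roll":0,"fingers":70},{"tx":0,"ty":0,"tz":0,"roll":0,"fingers":70},{"tx":0,"ty":0,"tz":0,"roll":0,"fingers":70}]'

```text
time_s: 11.4
tcp_pos: [0.5148, -0.3935, 0.2071]
ee_rot: [178.6, 3.2, 161.1]
force: [1.2, 0.8, -1.0]
finger_gap: 0.0596
```

step_arm --commands '[{"tx":0,"ty":0,"tz":-0.02,"roll":0,"fingers":70},{"tx":0,"ty":0,"tz":-0.02,"roll":0,"fingers":70},{"tx":0,"ty":0,"tz":-0.02,"roll":0,"fingers":70},{"tx":0,"ty":0,"tz":-0.02,"roll":0,"fingers":70},{"tx":0,"ty":0,"tz":-0.02,"roll":0,"fingers":70},{"tx":0,"ty":0,"tz":-0.02,"roll":0,"fingers":70},{"tx":0,"ty":0,"tz":-0.02,"roll":0,"fingers":70},{"tx":0,"ty":0,"tz":0,"roll":0,"fingers":70}]'

```text
time_s: 12.2
tcp_pos: [0.5122, -0.3917, 0.1132]
ee_rot: [178.5, 2.8, 161.1]
force: [-0.5, 0.2, -0.8]
finger_gap: 0.0598
```

step_arm --commands '[{"tx":-0.06,"ty":0,"tz":0,"roll":0,"fingers":70},{"tx":-0.06,"ty":0,"tz":0,"roll":0,"fingers":70},{"tx":-0.06,"ty":0,"tz":0,"roll":0,"fingers":70},{"tx":0,"ty":0,"tz":0,"roll":0,"fingers":70},{"tx":0,"ty":0,"tz":0,"roll":0,"fingers":70}]'

```text
time_s: 12.7
tcp_pos: [0.4013, -0.3919, 0.1127]
ee_rot: [178.6, 2.9, 161.2]
force: [0.6, -0.1, -0.1]
finger_gap: 0.0594
```

step_arm --commands '[{"tx":0.025,"ty":0,"tz":0.02,"roll":0,"fingers":70},{"tx":0.025,"ty":0,"tz":0.02,"roll":0,"fingers":70},{"tx":0.025,"ty":0,"tz":0.02,"roll":0,"fingers":70},{"tx":0.025,"ty":0,"tz":0.02,"roll":0,"fingers":70},{"tx":0.025,"ty":0,"tz":0.02,"roll":0,"fingers":70},{"tx":0.025,"ty":0,"tz":0.02,"roll":0,"fingers":70},{"tx":0.025,"ty":0,"tz":0.02,"roll":0,"fingers":70},{"tx":0,"ty":0,"tz":0,"roll":0,"fingers":70}]'

```text
time_s: 13.5
tcp_pos: [0.5169, -0.3921, 0.2014]
ee_rot: [178.7, 3.2, 161.3]
force: [0.6, 0.2, 0.2]
finger_gap: 0.0599
```

step_arm --commands '[{"tx":0,"ty":0,"tz":-0.01,"roll":0,"fingers":70},{"tx":0,"ty":0,"tz":-0.01,"roll":0,"fingers":70},{"tx":0,"ty":0,"tz":-0.01,"roll":0,"fingers":70},{"tx":0,"ty":0,"tz":-0.01,"roll":0,"fingers":70},{"tx":0,"ty":0,"tz":-0.01,"roll":0,"fingers":70},{"tx":0,"ty":0,"tz":-0.01,"roll":0,"fingers":70},{"tx":0,"ty":0,"tz":-0.01,"roll":0,"fingers":70},{"tx":0,"ty":0,"tz":-0.01,"roll":0,"fingers":70}]'

```text
time_s: 14.3
tcp_pos: [0.5151, -0.3914, 0.1468]
ee_rot: [178.7, 3.0, 161.3]
force: [0.4, 0.2, 0.3]
finger_gap: 0.06
```

Drift is small when moving slowly, and the tilt is mostly about the jaw axis, so it is harmless for gripping. I'll descend slowly onto the plate.

step_arm --commands '[{"tx":-0.006,"ty":-0.002,"tz":-0.015,"roll":0,"fingers":70},{"tx":-0.005,"ty":-0.002,"tz":-0.015,"roll":0,"fingers":70},{"tx":0,"ty":0,"tz":-0.015,"roll":0,"fingers":70},{"tx":0,"ty":0,"tz":-0.015,"roll":0,"fingers":70},{"tx":0,"ty":0,"tz":-0.015,"roll":0,"fingers":70},{"tx":0,"ty":0,"tz":-0.015,"roll":0,"fingers":70},{"tx":0,"ty":0,"tz":-0.015,"roll":0,"fingers":70},{"tx":0,"ty":0,"tz":-0.015,"roll":0,"fingers":70},{"tx":0,"ty":0,"tz":-0.01,"roll":0,"fingers":70},{"tx":0,"ty":0,"tz":-0.01,"roll":0,"fingers":70},{"tx":0,"ty":0,"tz":0,"roll":0,"fingers":70}]'

```text
time_s: 15.4
tcp_pos: [0.5071, -0.3935, 0.0535]
ee_rot: [178.6, 2.8, 161.3]
force: [-0.7, -0.0, 0.7]
finger_gap: 0.0599
```

step_arm --commands '[{"tx":0,"ty":0,"tz":-0.01,"roll":0,"fingers":70},{"tx":0,"ty":0,"tz":-0.01,"roll":0,"fingers":70},{"tx":0,"ty":0,"tz":-0.01,"roll":0,"fingers":70},{"tx":0,"ty":0,"tz":-0.01,"roll":0,"fingers":70},{"tx":0,"ty":0,"tz":-0.01,"roll":0,"fingers":70},{"tx":0,"ty":0,"tz":0,"roll":0,"fingers":70},{"tx":0,"ty":0,"tz":0,"roll":0,"fingers":70}]'

```text
time_s: 16.1
tcp_pos: [0.5076, -0.3938, 0.0215]
ee_rot: [178.7, 2.9, 161.3]
force: [0.4, 0.0, 0.3]
finger_gap: 0.0598
```

step_arm --commands '[{"tx":0,"ty":0,"tz":-0.0065,"roll":0,"fingers":70},{"tx":0,"ty":0,"tz":0,"roll":0,"fingers":70},{"tx":0,"ty":0,"tz":0,"roll":0,"fingers":15},{"tx":0,"ty":0,"tz":0,"roll":0,"fingers":15},{"tx":0,"ty":0,"tz":0,"roll":0,"fingers":15},{"tx":0,"ty":0,"tz":0,"roll":0,"fingers":15},{"tx":0,"ty":0,"tz":0,"roll":0,"fingers":15},{"tx":0,"ty":0,"tz":0,"roll":0,"fingers":15},{"tx":0,"ty":0,"tz":0,"roll":0,"fingers":15},{"tx":0,"ty":0,"tz":0,"roll":0,"fingers":15}]' --grip_force 50

```text
time_s: 17.1
tcp_pos: [0.5082, -0.3941, 0.0184]
ee_rot: [178.7, 3.0, 161.3]
force: [0.0, 0.7, -0.2]
finger_gap: 0.0214
```

```bash
python3 wrist.py w9 507,-394,11,17,40 507,-394,27,35,16; python3 -c "
from station import arm
print(arm.sense())"
```

```text
[ 508.2 -394.1   18.4] [178.7   3.  161.3] 17.1 [-25.  31.  -0.  -2. -56. -83.]
507,-394,11,17,40 4165 mec 507.2 -394.4 31.2 mean [ 496.  -390.7   14.2]
507,-394,27,35,16 1558 mec 506.7 -393.9 15.8 mean [ 505.7 -393.8   31.1]
{'time_s': 17.15, 'joint_pos': array([-24.84890995,  31.19849813,  -0.26274268,  -1.95902307,
       -55.71375046, -82.72764332]), 'qd': array([-0.00797065,  0.02757739,  0.09447694, -0.00568914,  0.05383923,
        0.04603327]), 'joint_efforts': array([-6.15447806e-02, -5.10792840e+01,  2.06281936e+01,  4.58000019e+00,
        1.61669170e-01, -4.61261545e-03]), 'tcp_pos': array([ 0.50821175, -0.3941361 ,  0.01839604]), 'ee_rot': array([178.69625966,   2.99804242, 161.32559417]), 'force': array([-0.08506697, -0.46646183, -0.0760313 ]), 'moment': array([ 0.01425376,  0.22105552, -0.06773965]), 'finger_gap': 0.021884927322545725}
```

View pics/w9.png

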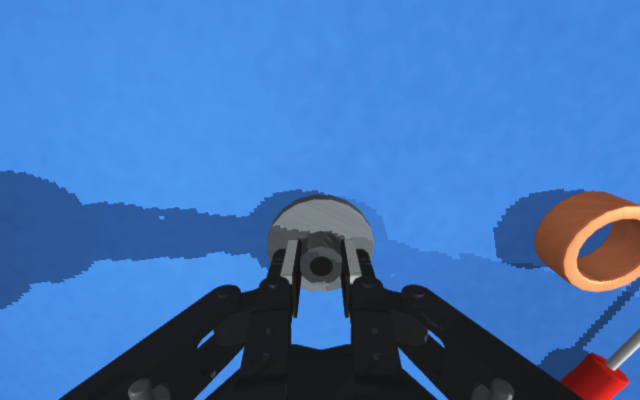

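The plate hub is gripped between the pads at (322,265). The plate centre is at TCP offset (-1, 0) mm. Lifting and carrying to the rim.

step_arm --commands '[{"tx":0,"ty":0,"tz":0.02,"roll":0,"fingers":15},{"tx":0,"ty":0,"tz":0.03,"roll":0,"fingers":15},{"tx":0,"ty":0,"tz":0.03,"roll":0,"fingers":15},{"tx":0,"ty":0,"tz":0.03,"roll":0,"fingers":15},{"tx":0,"ty":0,"tz":0.03,"roll":0,"fingers":15},{"tx":0,"ty":0.01,"tz":0.03,"roll":0,"fingers":15},{"tx":0.004,"ty":0.04,"tz":0.02,"roll":0,"fingers":15},{"tx":0.004,"ty":0.06,"tz":0,"roll":0,"fingers":15},{"tx":0.004,"ty":0.06,"tz":0,"roll":0,"fingers":15},{"tx":0.004,"ty":0.06,"tz":0,"roll":0,"fingers":15},{"tx":0.004,"ty":0.06,"tz":0,"roll":0,"fingers":15},{"tx":0.004,"ty":0.06,"tz":0,"roll":0,"fingers":15}]'

```text
time_s: 18.35
tcp_pos: [0.5164, -0.1785, 0.1383]
ee_rot: [178.5, 2.5, 160.8]
force: [0.7, 0.2, -3.3]
finger_gap: 0.0214
```

step_arm --commands '[{"tx":0.006,"ty":0.06,"tz":0,"roll":0,"fingers":15},{"tx":0.006,"ty":0.06,"tz":0,"roll":0,"fingers":15},{"tx":0.006,"ty":0.06,"tz":0,"roll":0,"fingers":15},{"tx":0.006,"ty":0.06,"tz":0,"roll":0,"fingers":15},{"tx":0.006,"ty":0.06,"tz":0,"roll":0,"fingers":15},{"tx":0.006,"ty":0.03,"tz":0,"roll":0,"fingers":15},{"tx":0,"ty":0.015,"tz":0,"roll":0,"fingers":15},{"tx":0,"ty":0,"tz":0,"roll":0,"fingers":15},{"tx":0,"ty":0,"tz":0,"roll":0,"fingers":15}]'

```text
time_s: 19.25
tcp_pos: [0.5341, 0.0409, 0.1418]
ee_rot: [178.4, 2.3, 161.0]
force: [0.4, 0.4, -3.8]
finger_gap: 0.0214
```

```bash
python3 wrist.py w10 540,48,61,67,36 540,48,26,33,58 540,48,130,140,40
```

```text
[534.1  40.9 141.8] [178.4   2.3 161. ] 19.25 [  21.   14.   -8.    0.  -65. -130.]
540,48,61,67,36 611 mec 539.0 48.5 31.4 mean [523.7  57.1  63.9]
540,48,26,33,58 3480 mec 539.9 48.7 49.9 mean [520.8  56.   30.6]
540,48,130,140,40 4269 mec 533.0 40.5 31.3 mean [521.5  45.  137.5]
```

View pics/w10.png

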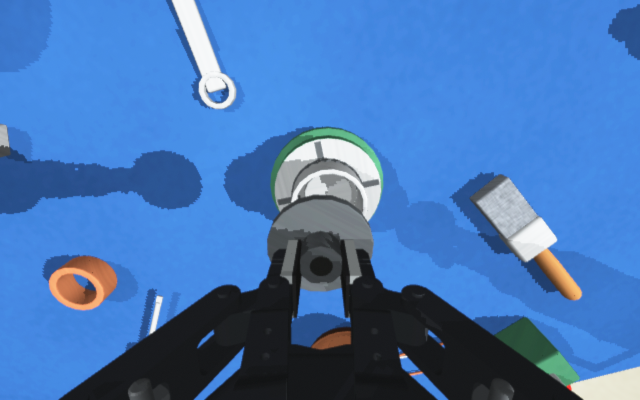

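The plate is held level, with its flange at (320,230) and fitted centre (533.0,40.5). It needs to shift about (+7.2, +7.7) mm and then go down.

step_arm --commands '[{"tx":0.006,"ty":0.006,"tz":0,"roll":0,"fingers":15},{"tx":0.006,"ty":0.007,"tz":0,"roll":0,"fingers":15},{"tx":0,"ty":0,"tz":-0.01,"roll":0,"fingers":15},{"tx":0,"ty":0,"tz":-0.015,"roll":0,"fingers":15},{"tx":0,"ty":0,"tz":-0.015,"roll":0,"fingers":15},{"tx":0,"ty":0,"tz":-0.01,"roll":0,"fingers":15},{"tx":0,"ty":0,"tz":-0.01,"roll":0,"fingers":15},{"tx":0,"ty":0,"tz":0,"roll":0,"fingers":15},{"tx":0,"ty":0,"tz":0,"roll":0,"fingers":15}]'

```text
time_s: 20.2
tcp_pos: [0.5407, 0.0458, 0.1012]
ee_rot: [178.5, 2.1, 160.7]
force: [0.5, -0.2, -3.4]
finger_gap: 0.0217
```

```bash
python3 wrist.py w11 540,48,61,67,36 540,48,97,107,40 540,48,26,33,58
```

```text
[540.7  45.8 101.2] [178.5   2.1 160.7] 20.2 [  22.   16.  -11.    0.  -60. -131.]
540,48,61,67,36 755 mec 537.1 49.4 31.2 mean [520.2  57.   63.9]
540,48,97,107,40 2806 mec 539.1 45.7 30.7 mean [527.3  50.2  98.3]
540,48,26,33,58 4638 mec 540.3 48.7 50.2 mean [519.4  56.   30.6]
```

step_arm --commands '[{"tx":0.001,"ty":0.0045,"tz":0,"roll":0,"fingers":15},{"tx":0,"ty":0,"tz":0,"roll":0,"fingers":15},{"tx":0,"ty":0,"tz":-0.008,"roll":0,"fingers":15},{"tx":0,"ty":0,"tz":-0.008,"roll":0,"fingers":15},{"tx":0,"ty":0,"tz":0,"roll":0,"fingers":15},{"tx":0,"ty":0,"tz":0,"roll":0,"fingers":15}]'

```text
time_s: 20.85
tcp_pos: [0.542, 0.0491, 0.0918]
ee_rot: [178.5, 2.2, 160.7]
force: [-0.0, -0.1, -2.2]
finger_gap: 0.0219
```

```bash
python3 wrist.py w12  540,48,82,95,36; python3 - <<'E'
from h import *
for n in ["scene","top"]:
    p,d=arm.read_camera(n);cv2.imwrite(f"pics/{n}1.png",p);np.save(f"{n}1.npy",d)
p=cv2.imread("pics/scene1.png");cv2.imwrite("pics/s1c.png",cv2.resize(p[140:260,270:430],None,fx=5,fy=5))
E
```

```text
[542.   49.1  91.8] [178.5   2.2 160.7] 20.85 [  22.   17.  -12.    0.  -58. -131.]
540,48,82,95,36 4488 mec 540.9 49.0 31.1 mean [529.4  52.8  87.8]
```

View pics/s1c.png

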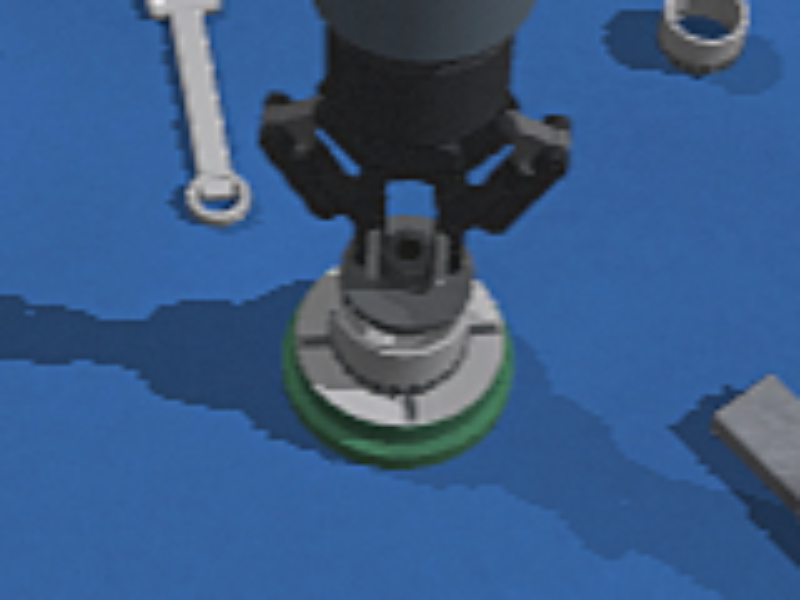

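The plate is poised over the rim, with the hub at (410,245) in the crop. It is within 1 mm of centred, so I'll lower it.

step_arm --commands '[{"tx":-0.001,"ty":-0.001,"tz":-0.007,"roll":0,"fingers":15},{"tx":0,"ty":0,"tz":-0.007,"roll":0,"fingers":15},{"tx":0,"ty":0,"tz":-0.006,"roll":0,"fingers":15},{"tx":0,"ty":0,"tz":0,"roll":0,"fingers":15},{"tx":0,"ty":0,"tz":0,"roll":0,"fingers":15}]'

```text
time_s: 21.5
tcp_pos: [0.5414, 0.0484, 0.0789]
ee_rot: [178.4, 2.3, 160.7]
force: [0.2, -0.1, -2.9]
finger_gap: 0.0218
```

step_arm --commands '[{"tx":0,"ty":0,"tz":-0.004,"roll":0,"fingers":15},{"tx":0,"ty":0,"tz":0,"roll":0,"fingers":15},{"tx":0,"ty":0,"tz":0,"roll":0,"fingers":15}]'

```text
time_s: 21.8
tcp_pos: [0.5418, 0.0485, 0.0767]
ee_rot: [178.4, 2.3, 160.7]
force: [0.4, 0.5, -2.8]
finger_gap: 0.0217
```

step_arm --commands '[{"tx":0,"ty":0,"tz":-0.002,"roll":0,"fingers":15},{"tx":0,"ty":0,"tz":0,"roll":0,"fingers":15},{"tx":0,"ty":0,"tz":0,"roll":0,"fingers":60},{"tx":0,"ty":0,"tz":0,"roll":0,"fingers":60},{"tx":0,"ty":0,"tz":0,"roll":0,"fingers":60},{"tx":0,"ty":0,"tz":0,"roll":0,"fingers":60},{"tx":0,"ty":0,"tz":0,"roll":0,"fingers":60}]'

```text
time_s: 22.5
tcp_pos: [0.544, 0.0488, 0.0781]
ee_rot: [178.3, 2.6, 160.8]
force: [0.3, -0.0, 0.5]
finger_gap: 0.0511
```

```bash
python3 wrist.py w13  540,48,69,76,36 540,48,86,93,16 540,48,26,33,58
```

```text
[544.   48.8  78.1] [178.3   2.6 160.8] 22.5 [  22.   18.  -13.    1.  -56. -131.]
540,48,69,76,36 5878 mec 541.0 48.5 31.1 mean [536.2  50.4  72.2]
540,48,86,93,16 1447 mec 540.9 48.5 12.2 mean [540.   48.8  89.1]
540,48,26,33,58 5612 mec 540.1 48.5 50.1 mean [518.6  55.8  30.6]
```

View pics/w13.png

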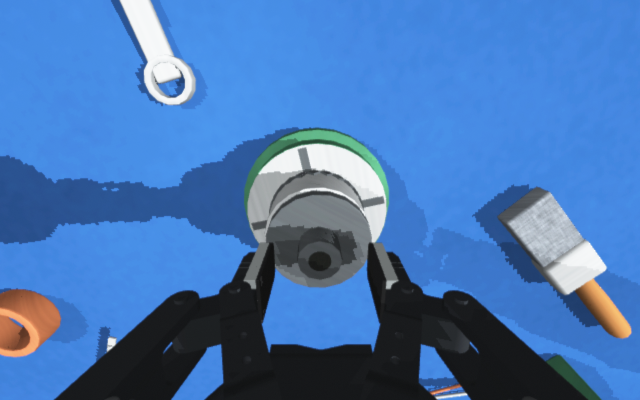

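The plate is seated: flange top at 72.2 mm, hub top at 89.1 mm, centre (541,48.5), within 1 mm of the table. Next is the ring.

step_arm --commands '[{"tx":0,"ty":0,"tz":0.02,"roll":0,"fingers":100},{"tx":0,"ty":0,"tz":0.03,"roll":0,"fingers":100},{"tx":0,"ty":0,"tz":0.03,"roll":0,"fingers":100},{"tx":0,"ty":-0.01,"tz":0.03,"roll":0,"fingers":100},{"tx":0.003,"ty":-0.04,"tz":0.01,"roll":0,"fingers":100},{"tx":0.003,"ty":-0.07,"tz":0,"roll":0,"fingers":100},{"tx":0.003,"ty":-0.07,"tz":0,"roll":0,"fingers":100},{"tx":0.003,"ty":-0.07,"tz":0,"roll":0,"fingers":100},{"tx":0.003,"ty":-0.07,"tz":0,"roll":0,"fingers":100},{"tx":0.003,"ty":-0.07,"tz":0,"roll":0,"fingers":100},{"tx":0.003,"ty":-0.05,"tz":0,"roll":0,"fingers":100},{"tx":0,"ty":0,"tz":0,"roll":0,"fingers":100}]'

```text
time_s: 23.75
tcp_pos: [0.558, -0.2316, 0.1655]
ee_rot: [178.2, 3.3, 161.1]
force: [-0.6, -0.6, -0.3]
finger_gap: 0.0856
```

```bash
python3 wrist.py w14  557,-240,20,28,40
```

```text
[ 558.  -231.6  165.5] [178.2   3.3 161.1] 23.75 [  -8.   20.    4.   -1.  -71. -100.]
557,-240,20,28,40 1128 mec 557.5 -239.9 28.1 mean [ 556.2 -239.4   23.8]
```

View pics/w14.png

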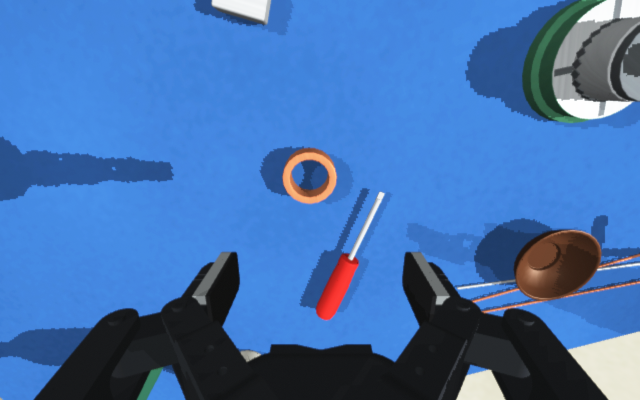

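The ring is at (310,177) with a fitted centre of (557.5,-239.9). The screwdriver tip at (381,195) is clear if I narrow the jaws to about 82%.

step_arm --commands '[{"tx":0,"ty":-0.006,"tz":-0.02,"roll":0,"fingers":82},{"tx":0,"ty":-0.006,"tz":-0.02,"roll":0,"fingers":82},{"tx":0,"ty":0,"tz":-0.02,"roll":0,"fingers":82},{"tx":0,"ty":0,"tz":-0.02,"roll":0,"fingers":82},{"tx":0,"ty":0,"tz":-0.02,"roll":0,"fingers":82},{"tx":0,"ty":0,"tz":-0.02,"roll":0,"fingers":82},{"tx":0,"ty":0,"tz":-0.02,"roll":0,"fingers":82},{"tx":0,"ty":0,"tz":-0.015,"roll":0,"fingers":82},{"tx":0,"ty":0,"tz":-0.015,"roll":0,"fingers":82},{"tx":0,"ty":0,"tz":-0.01,"roll":0,"fingers":82},{"tx":0,"ty":0,"tz":0,"roll":0,"fingers":82}]'

```text
time_s: 24.9
tcp_pos: [0.556, -0.2307, 0.0463]
ee_rot: [178.2, 3.0, 161.6]
force: [0.6, -0.6, 0.5]
finger_gap: 0.0702
```

```bash
python3 wrist.py w15  557,-240,20,28,40
```

```text
[ 556.  -230.7   46.3] [178.2   3.  161.6] 24.9 [ -8.  25.  -6.  -2. -56. -99.]
557,-240,20,28,40 2803 mec 557.5 -239.6 28.2 mean [ 555.5 -239.1   23.8]
```

View pics/w15.png

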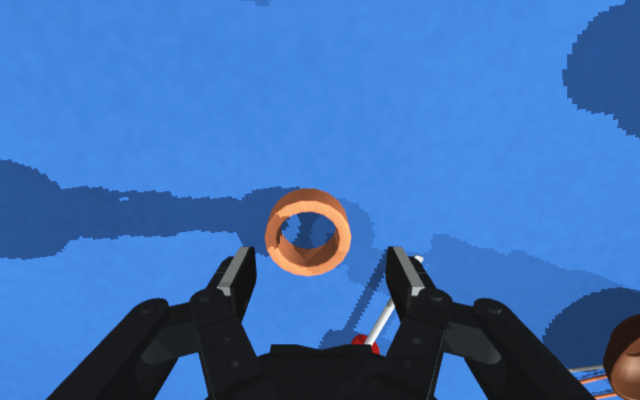

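step_arm --commands '[{"tx":0.003,"ty":-0.008,"tz":0,"roll":0,"fingers":80},{"tx":0,"ty":-0.007,"tz":0,"roll":0,"fingers":80},{"tx":0,"ty":0,"tz":0,"roll":0,"fingers":80},{"tx":0,"ty":0,"tz":0,"roll":0,"fingers":80}]'

```text
time_s: 25.35
tcp_pos: [0.5597, -0.2415, 0.0489]
ee_rot: [178.2, 3.2, 161.6]
force: [-0.2, 0.2, -0.2]
finger_gap: 0.0684
```

```bash
python3 wrist.py w16  557,-240,20,28,40
```

```text
[ 559.7 -241.5   48.9] [178.2   3.2 161.6] 25.35 [ -9.  26.  -5.  -2. -56. -98.]
557,-240,20,28,40 2797 mec 557.4 -239.5 28.0 mean [ 555.6 -239.1   23.8]
```

View pics/w16.png

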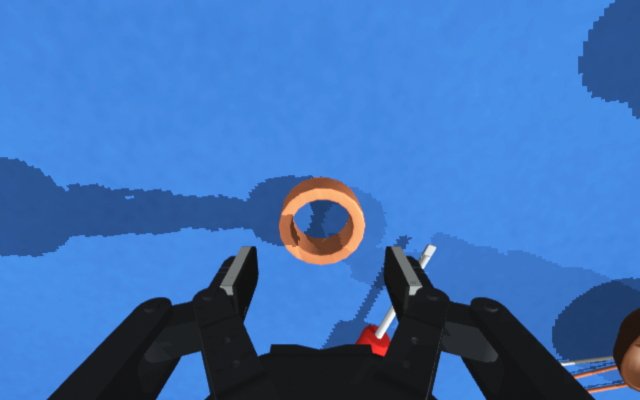

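```bash
python3 - <<'E'
import pickle;from h import *
s,c=pickle.load(open("w16.pkl","rb"));d=np.load("w16.npy");W=cloud(d,c)*1000
for u,v in [(433,247),(428,253),(410,283),(395,312)]: print(np.round(W[v,u],0), np.round(ray([u,v],.008,c)[0]*1000))
E
```

```text
[ 603. -171.   15.] [ 608. -169.    8.]
[ 607. -175.   14.] [ 612. -174.    8.]
[ 558. -204.   93.] [ 634. -192.    8.]
[ 578. -213.   85.] [ 658. -210.    8.]
```

The screwdriver is about 80 mm out along the jaw line and the finger back is at about 50 mm, so it is clear. Descending.

step_arm --commands '[{"tx":-0.0025,"ty":0.003,"tz":0,"roll":0,"fingers":80},{"tx":0,"ty":0,"tz":-0.01,"roll":0,"fingers":80},{"tx":0,"ty":0,"tz":-0.01,"roll":0,"fingers":80},{"tx":0,"ty":0,"tz":-0.01,"roll":0,"fingers":80},{"tx":0,"ty":0,"tz":-0.01,"roll":0,"fingers":80},{"tx":0,"ty":0,"tz":-0.01,"roll":0,"fingers":80},{"tx":0,"ty":0,"tz":-0.01,"roll":0,"fingers":80},{"tx":0,"ty":0,"tz":0,"roll":0,"fingers":80},{"tx":0,"ty":0,"tz":0,"roll":0,"fingers":80}]'

```text
time_s: 26.3
tcp_pos: [0.5573, -0.239, 0.0087]
ee_rot: [178.2, 3.1, 161.6]
force: [0.2, -0.1, 0.8]
finger_gap: 0.0683
```

step_arm --commands '[{"tx":0.001,"ty":-0.001,"tz":-0.008,"roll":0,"fingers":80},{"tx":0,"ty":0,"tz":0,"roll":0,"fingers":80},{"tx":0,"ty":0,"tz":0,"roll":0,"fingers":50},{"tx":0,"ty":0,"tz":0,"roll":0,"fingers":50},{"tx":0,"ty":0,"tz":0,"roll":0,"fingers":50},{"tx":0,"ty":0,"tz":0,"roll":0,"fingers":50},{"tx":0,"ty":0,"tz":0,"roll":0,"fingers":50}]' --grip_force 50

```text
time_s: 27.0
tcp_pos: [0.5587, -0.2398, 0.0048]
ee_rot: [178.2, 3.3, 161.6]
force: [-0.1, 0.8, 0.1]
finger_gap: 0.0545
```

```bash
python3 wrist.py w17  557,-240,20,27,30
```

```text
[ 558.7 -239.8    4.8] [178.2   3.3 161.6] 27.0 [ -9.  28.  -8.  -2. -50. -98.]
557,-240,20,27,30 4701 mec 556.9 -240.0 29.9 mean [ 555.  -239.7   23.8]
```

View pics/w17.png

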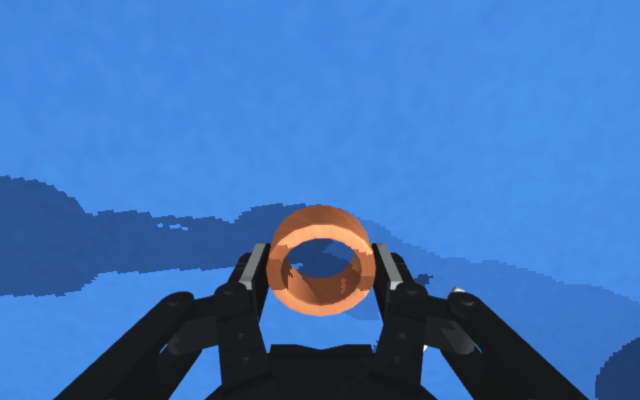

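The ring is gripped (gap 54.5 mm), at TCP offset about (-1.3, 0) mm. Lifting and carrying.

step_arm --commands '[{"tx":0,"ty":0,"tz":0.02,"roll":0,"fingers":50},{"tx":0,"ty":0,"tz":0.03,"roll":0,"fingers":50},{"tx":0,"ty":0,"tz":0.03,"roll":0,"fingers":50},{"tx":0,"ty":0,"tz":0.03,"roll":0,"fingers":50},{"tx":0,"ty":0,"tz":0.03,"roll":0,"fingers":50},{"tx":0,"ty":0.02,"tz":0.03,"roll":0,"fingers":50},{"tx":-0.005,"ty":0.05,"tz":0.03,"roll":0,"fingers":50},{"tx":-0.005,"ty":0.06,"tz":0,"roll":0,"fingers":50},{"tx":-0.005,"ty":0.06,"tz":0,"roll":0,"fingers":50},{"tx":-0.005,"ty":0.06,"tz":0,"roll":0,"fingers":50},{"tx":-0.005,"ty":0.06,"tz":0,"roll":0,"fingers":50},{"tx":0,"ty":0.06,"tz":0,"roll":0,"fingers":50}]'

```text
time_s: 28.25
tcp_pos: [0.5368, -0.013, 0.1321]
ee_rot: [178.1, 2.8, 161.1]
force: [1.8, -0.2, -3.5]
finger_gap: 0.055
```

step_arm --commands '[{"tx":0.004,"ty":0.04,"tz":0,"roll":0,"fingers":50},{"tx":0.004,"ty":0.03,"tz":0,"roll":0,"fingers":50},{"tx":0,"ty":0.01,"tz":0,"roll":0,"fingers":50},{"tx":0,"ty":0,"tz":0,"roll":0,"fingers":50},{"tx":0,"ty":0,"tz":0,"roll":0,"fingers":50}]'

```text
time_s: 28.75
tcp_pos: [0.5394, 0.0408, 0.1338]
ee_rot: [178.0, 2.7, 161.4]
force: [-0.5, -0.7, -3.6]
finger_gap: 0.0544
```

```bash
python3 wrist.py w18  540,48,146,158,31 540,48,69,76,36 540,48,86,93,16
```

```text
[539.4  40.8 133.8] [178.    2.7 161.4] 28.75 [  21.   14.   -9.    0.  -63. -130.]
540,48,146,158,31 4683 mec 540.0 48.0 31.0 mean [537.7  46.3 152.2]
540,48,69,76,36 2604 mec 541.1 48.2 31.0 mean [530.9  53.4  72.2]
540,48,86,93,16 92 mec 534.2 52.4 8.6 mean [532.6  53.8  88.4]
```

View pics/w18.png

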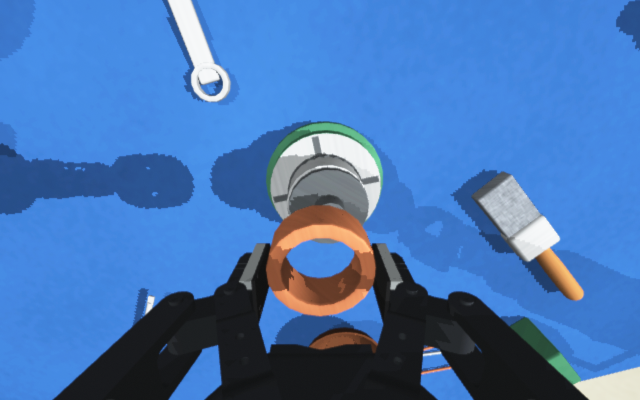

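step_arm --commands '[{"tx":0.002,"ty":0.006,"tz":0,"roll":0,"fingers":50},{"tx":0.002,"ty":0.006,"tz":0,"roll":0,"fingers":50},{"tx":0,"ty":0,"tz":-0.01,"roll":0,"fingers":50},{"tx":0,"ty":0,"tz":-0.01,"roll":0,"fingers":50},{"tx":0,"ty":0,"tz":-0.01,"roll":0,"fingers":50},{"tx":0,"ty":0,"tz":0,"roll":0,"fingers":50},{"tx":0,"ty":0,"tz":0,"roll":0,"fingers":50}]'

```text
time_s: 29.5
tcp_pos: [0.5413, 0.0456, 0.1133]
ee_rot: [178.1, 2.6, 161.1]
force: [-0.7, -0.0, -2.9]
finger_gap: 0.0546
```

```bash
cat > ringfit.py <<'E'
import sys,pickle
from h import *
k=sys.argv[1];zb=float(sys.argv[2]);s,c=pickle.load(open(k+".pkl","rb"));d=np.load(k+".npy");p=cv2.imread(f"pics/{k}.png");W=cloud(d,c)*1000
h=cv2.cvtColor(p,cv2.COLOR_BGR2HSV)
m=(h[...,0]<20)&(h[...,1]>90)&(abs(W[...,2]-zb)<3)&(np.hypot(W[...,0]-540,W[...,1]-48)<60)
w=W[m]
hull=w[cv2.convexHull(np.float32(w[:,:2]),returnPoints=False)[:,0]]
print(len(w),"circle",np.round(circ(hull[:,:2]/1000)*1000,1),"z",np.round(w[:,2].mean(),1))
A=np.c_[w[:,:2]-w[:,:2].mean(0),np.ones(len(w))];print("slope deg",np.round(np.degrees(np.linalg.lstsq(A,w[:,2],rcond=None)[0][:2]),1))
E
python3 wrist.py w19 540,48,69,76,36 540,48,26,33,58; python3 ringfit.py w19 130; python3 ringfit.py w18 152
```

```text
[541.3  45.6 113.3] [178.1   2.6 161.1] 29.5 [  21.   16.  -10.    0.  -61. -130.]
540,48,69,76,36 2925 mec 541.2 48.4 31.1 mean [533.5  51.6  72.2]
540,48,26,33,58 4241 mec 540.2 48.6 50.0 mean [519.7  54.4  30.6]
3744 circle [540.   45.1  27.9] z 131.6
slope deg [ 0. -0.]
4483 circle [538.1  40.2  27.8] z 152.7
slope deg [-0.3  0.3]
```

The ring fits at (540.0,45.1) and is level. It needs about (+1, +3.3) mm.

step_arm --commands '[{"tx":0.0015,"ty":0.0055,"tz":0,"roll":0,"fingers":50},{"tx":0,"ty":0,"tz":0,"roll":0,"fingers":50},{"tx":0,"ty":0,"tz":-0.01,"roll":0,"fingers":50},{"tx":0,"ty":0,"tz":-0.01,"roll":0,"fingers":50},{"tx":0,"ty":0,"tz":0,"roll":0,"fingers":50},{"tx":0,"ty":0,"tz":0,"roll":0,"fingers":50}]'

```text
time_s: 30.15
tcp_pos: [0.5425, 0.0494, 0.1006]
ee_rot: [178.0, 2.6, 161.1]
force: [0.2, -0.6, -2.6]
finger_gap: 0.0548
```

```bash
python3 wrist.py w20 540,48,69,76,36; python3 ringfit.py w20 120
```

```text
[542.5  49.4 100.6] [178.    2.6 161.1] 30.15 [  22.   16.  -11.    0.  -59. -131.]
540,48,69,76,36 2850 mec 541.3 48.6 31.2 mean [534.8  49.9  72.2]
4256 circle [541.2  49.   27.8] z 119.7
slope deg [-0.4  0.3]
```

step_arm --commands '[{"tx":0,"ty":-0.001,"tz":-0.008,"roll":0,"fingers":50},{"tx":0,"ty":0,"tz":-0.009,"roll":0,"fingers":50},{"tx":0,"ty":0,"tz":-0.009,"roll":0,"fingers":50},{"tx":0,"ty":0,"tz":-0.007,"roll":0,"fingers":50},{"tx":0,"ty":0,"tz":0,"roll":0,"fingers":50},{"tx":0,"ty":0,"tz":0,"roll":0,"fingers":50}]'

```text
time_s: 30.8
tcp_pos: [0.5422, 0.0486, 0.0787]
ee_rot: [178.1, 2.6, 161.1]
force: [-0.5, -0.3, -2.7]
finger_gap: 0.0547
```

step_arm --commands '[{"tx":0,"ty":0,"tz":-0.0035,"roll":0,"fingers":50},{"tx":0,"ty":0,"tz":0,"roll":0,"fingers":50},{"tx":0,"ty":0,"tz":0,"roll":0,"fingers":50}]'

```text
time_s: 31.1
tcp_pos: [0.5428, 0.0487, 0.0772]
ee_rot: [178.0, 2.7, 161.1]
force: [-0.6, 0.4, -3.9]
finger_gap: 0.0545
```

step_arm --commands '[{"tx":0,"ty":0,"tz":-0.0015,"roll":0,"fingers":50},{"tx":0,"ty":0,"tz":0,"roll":0,"fingers":50},{"tx":0,"ty":0,"tz":0,"roll":0,"fingers":85},{"tx":0,"ty":0,"tz":0,"roll":0,"fingers":85},{"tx":0,"ty":0,"tz":0,"roll":0,"fingers":85},{"tx":0,"ty":0,"tz":0,"roll":0,"fingers":85}]'

```text
time_s: 31.7
tcp_pos: [0.5447, 0.049, 0.0783]
ee_rot: [177.9, 2.9, 161.2]
force: [-0.7, -0.0, -0.4]
finger_gap: 0.0727
```

```bash
python3 wrist.py w21 540,48,26,33,58; python3 ringfit.py w21 96
```

```text
[544.7  49.   78.3] [177.9   2.9 161.2] 31.7 [  22.   18.  -13.    0.  -56. -131.]
540,48,26,33,58 5655 mec 540.2 48.6 50.1 mean [518.8  55.1  30.6]
4175 circle [541.5  48.6  27.5] z 95.9
slope deg [ 0.  -0.1]
```

View pics/w21.png

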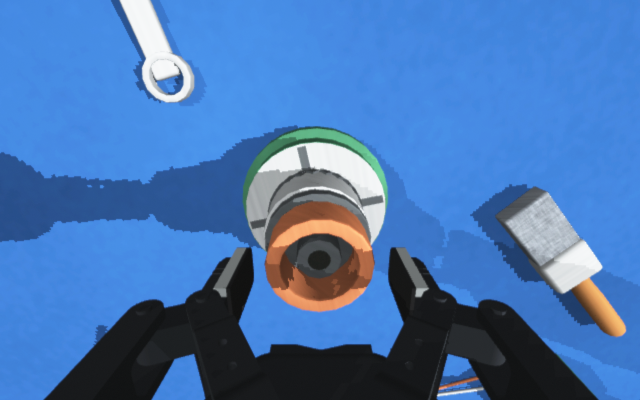

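The ring is seated: top at 95.9 mm, level, centre (541.5,48.6). Now the weight, turning +25° on the way to keep joint 6 inside its range.

step_arm --commands '[{"tx":0,"ty":0,"tz":0.02,"roll":0,"fingers":85},{"tx":0,"ty":0,"tz":0.03,"roll":0,"fingers":85},{"tx":0,"ty":0,"tz":0.03,"roll":0,"fingers":85},{"tx":0,"ty":0,"tz":0.03,"roll":0,"fingers":85},{"tx":0,"ty":0.03,"tz":0.02,"roll":0.02,"fingers":85},{"tx":-0.008,"ty":0.06,"tz":0,"roll":0.02,"fingers":85},{"tx":-0.008,"ty":0.06,"tz":0,"roll":0.02,"fingers":85},{"tx":-0.008,"ty":0.06,"tz":0,"roll":0.02,"fingers":85},{"tx":-0.008,"ty":0.06,"tz":0,"roll":0.02,"fingers":85},{"tx":-0.008,"ty":0.06,"tz":0,"roll":0.02,"fingers":85},{"tx":-0.008,"ty":0.06,"tz":0,"roll":0.02,"fingers":85},{"tx":-0.008,"ty":0.06,"tz":0,"roll":0,"fingers":85}]'

```text
time_s: 32.95
tcp_pos: [0.5117, 0.3248, 0.1732]
ee_rot: [177.7, 3.6, -172.9]
force: [0.9, 0.0, -0.0]
finger_gap: 0.0727
```

step_arm --commands '[{"tx":0,"ty":0.04,"tz":0,"roll":0,"fingers":70},{"tx":0,"ty":0.03,"tz":0,"roll":0,"fingers":70},{"tx":0,"ty":0.02,"tz":0,"roll":0,"fingers":70},{"tx":0,"ty":0.01,"tz":0,"roll":0,"fingers":70},{"tx":0,"ty":0,"tz":0,"roll":0,"fingers":70}]'

```text
time_s: 33.45
tcp_pos: [0.5107, 0.3918, 0.1768]
ee_rot: [177.6, 3.8, -172.6]
force: [-0.1, -0.1, 0.3]
finger_gap: 0.0594
```

```bash
python3 wrist.py w22 512,405,29,36,45 512,405,56,64,25
```

```text
[510.7 391.8 176.8] [ 177.6    3.8 -172.6] 33.45 [  52.   23.   10.    1.  -72. -135.]
512,405,29,36,45 1752 mec 511.1 405.0 29.9 mean [507.1 403.5  32.1]
512,405,56,64,25 550 mec 510.8 404.7 12.8 mean [510.3 404.5  60. ]
```

View pics/w22.png

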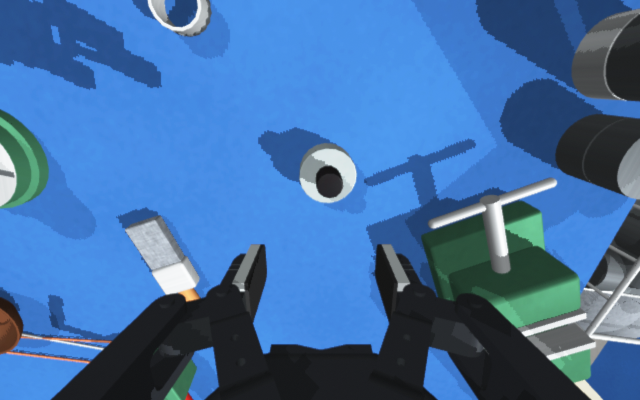

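The weight's knob is at (328,182) with fitted centre (511,405). A vise handle end at (435,223) is nearby, so I'll check its clearance.

```bash
python3 - <<'E'
import pickle;from h import *
s,c=pickle.load(open("w22.pkl","rb"));d=np.load("w22.npy");W=cloud(d,c)*1000
for u,v in [(435,223),(460,213),(490,203),(550,183),(500,260),(430,240),(460,260)]: print((u,v),np.round(W[v,u],0), 'rel',np.round(W[v,u]-[511,405,0]))
d=np.load("top0.npy");W=cloud(d,arm.camera_params("top"))*1000
m=(W[...,2]>25)&(np.hypot(W[...,0]-511,W[...,1]-405)<150)&(np.hypot(W[...,0]-511,W[...,1]-405)>40)
w=W[m]; r=w[:,:2]-[511,405]
t=np.radians(-172.6);j=np.array([np.sin(t),-np.cos(t)]);a=r@j;b=r@[np.cos(t),np.sin(t)]
o=np.argsort(np.hypot(a,b))[:400:15]
print(np.round(np.c_[a,b,w[:,2]][o]).tolist())
E
```

```text
(435, 223) [539. 517.  60.] rel [ 28. 112.  60.]
(460, 213) [526. 541.  58.] rel [ 15. 136.  58.]
(490, 203) [510. 565.  62.] rel [ -1. 160.  62.]
(550, 183) [484. 619.  59.] rel [-27. 214.  59.]
(500, 260) [573. 598.  64.] rel [ 62. 193.  64.]
(430, 240) [580. 540.  20.] rel [ 69. 135.  20.]
(460, 260) [594. 574.  37.] rel [ 83. 169.  37.]
[[104.0, -41.0, 58.0], [108.0, -49.0, 59.0], [117.0, -43.0, 60.0], [121.0, -43.0, 61.0], [-130.0, -18.0, 30.0], [-130.0, -28.0, 26.0], [-135.0, -2.0, 32.0], [134.0, -30.0, 58.0], [-141.0, -1.0, 36.0], [139.0, -38.0, 56.0], [-147.0, 3.0, 38.0]]
```

The handle is over 100 mm away along the jaw axis, so it is clear. Descending slowly onto the knob.

step_arm --commands '[{"tx":0.001,"ty":0.012,"tz":0,"roll":0,"fingers":70},{"tx":0.001,"ty":0.01,"tz":-0.01,"roll":0,"fingers":70},{"tx":0,"ty":0,"tz":-0.015,"roll":0,"fingers":70},{"tx":0,"ty":0,"tz":-0.015,"roll":0,"fingers":70},{"tx":0,"ty":0,"tz":-0.015,"roll":0,"fingers":70},{"tx":0,"ty":0,"tz":-0.015,"roll":0,"fingers":70},{"tx":0,"ty":0,"tz":-0.015,"roll":0,"fingers":70},{"tx":0,"ty":0,"tz":-0.015,"roll":0,"fingers":70},{"tx":0,"ty":0,"tz":-0.015,"roll":0,"fingers":70},{"tx":0,"ty":0,"tz":-0.015,"roll":0,"fingers":70},{"tx":0,"ty":0,"tz":0,"roll":0,"fingers":70},{"tx":0,"ty":0,"tz":0,"roll":0,"fingers":70}]'

```text
time_s: 34.7
tcp_pos: [0.5119, 0.4016, 0.0906]
ee_rot: [177.7, 3.7, -172.9]
force: [0.8, 0.0, 0.2]
finger_gap: 0.0598
```

```bash
python3 wrist.py w23 512,405,29,36,45 512,405,56,64,25
```

```text
[511.9 401.6  90.6] [ 177.7    3.7 -172.9] 34.7 [  52.   27.    3.    1.  -62. -136.]
512,405,29,36,45 2989 mec 511.1 405.0 30.0 mean [504.2 403.3  32.1]
512,405,56,64,25 1074 mec 510.9 404.7 13.0 mean [509.9 404.6  59.9]
```

View pics/w23.png

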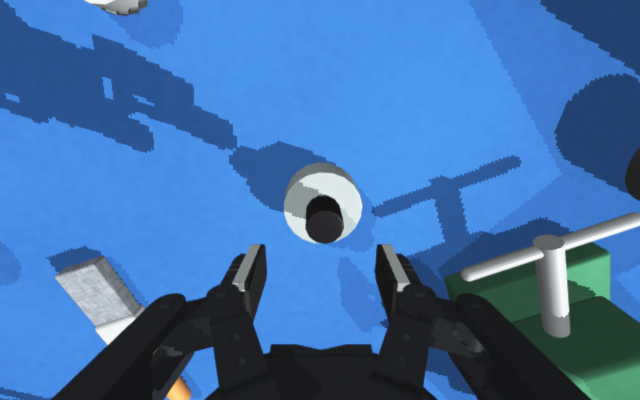

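step_arm --commands '[{"tx":0,"ty":0.006,"tz":0,"roll":0,"fingers":70},{"tx":0,"ty":0,"tz":-0.012,"roll":0,"fingers":70},{"tx":0,"ty":0,"tz":-0.012,"roll":0,"fingers":70},{"tx":0,"ty":0,"tz":-0.012,"roll":0,"fingers":70},{"tx":0,"ty":0,"tz":-0.012,"roll":0,"fingers":70},{"tx":0,"ty":0,"tz":-0.012,"roll":0,"fingers":70},{"tx":0,"ty":0,"tz":-0.012,"roll":0,"fingers":70},{"tx":0,"ty":0,"tz":0,"roll":0,"fingers":70},{"tx":0,"ty":0,"tz":0,"roll":0,"fingers":70}]'

```text
time_s: 35.65
tcp_pos: [0.5119, 0.4057, 0.0439]
ee_rot: [177.7, 3.7, -172.9]
force: [-0.0, 1.0, -0.6]
finger_gap: 0.0595
```

step_arm --commands '[{"tx":0,"ty":0,"tz":-0.01,"roll":0,"fingers":70},{"tx":0,"ty":0,"tz":-0.003,"roll":0,"fingers":70},{"tx":0,"ty":0,"tz":0,"roll":0,"fingers":70},{"tx":0,"ty":0,"tz":0,"roll":0,"fingers":15},{"tx":0,"ty":0,"tz":0,"roll":0,"fingers":15},{"tx":0,"ty":0,"tz":0,"roll":0,"fingers":15},{"tx":0,"ty":0,"tz":0,"roll":0,"fingers":15},{"tx":0,"ty":0,"tz":0,"roll":0,"fingers":15},{"tx":0,"ty":0,"tz":0,"roll":0,"fingers":15},{"tx":0,"ty":0,"tz":0,"roll":0,"fingers":15}]' --grip_force 80

```text
time_s: 36.65
tcp_pos: [0.5125, 0.4059, 0.037]
ee_rot: [177.6, 3.8, -172.8]
force: [0.2, 0.7, 0.4]
finger_gap: 0.0234
```

```bash
python3 wrist.py w24 512,405,29,36,45 512,405,56,64,14; python3 -c "
from station import arm
print(arm.sense())"
```

```text
[512.5 405.9  37. ] [ 177.6    3.8 -172.8] 36.65 [  53.   30.   -1.    1.  -55. -136.]
512,405,29,36,45 3411 mec 510.6 404.8 29.6 mean [496.  402.7  32.2]
512,405,56,64,14 1925 mec 512.0 405.0 13.9 mean [509.6 404.2  60. ]
{'time_s': 36.7, 'joint_pos': array([  52.61676413,   29.91663527,   -0.754206  ,    1.24994753,
        -54.97788157, -136.05824398]), 'qd': array([ 0.05498976, -0.06115081, -0.02834208,  0.04027603, -0.00253361,
       -0.08601126]), 'joint_efforts': array([ 1.44729470e-01, -5.01979852e+01,  2.11142206e+01,  4.59666118e+00,
        4.05309917e-01, -6.88035594e-03]), 'tcp_pos': array([0.51251428, 0.40584819, 0.03696889]), 'ee_rot': array([ 177.61481644,    3.78871247, -172.84191374]), 'force': array([0.58286283, 0.1023749 , 0.68953271]), 'moment': array([-0.33986777,  0.21709161, -0.02124189]), 'finger_gap': 0.02357563408357256}
```

View pics/w24.png

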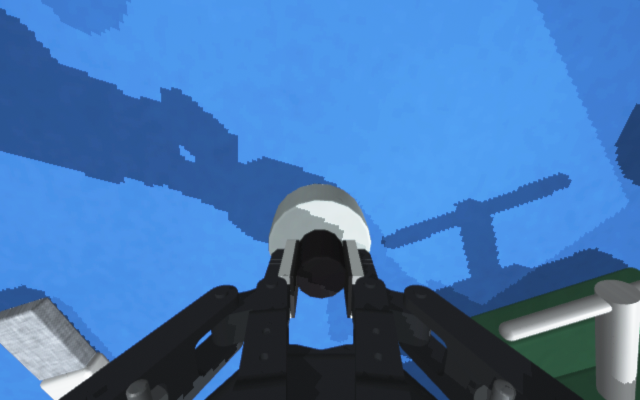

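The knob is gripped (gap 23.4 mm). Lifting slowly, then carrying.

step_arm --commands '[{"tx":0,"ty":0,"tz":0.01,"roll":0,"fingers":15},{"tx":0,"ty":0,"tz":0.02,"roll":0,"fingers":15},{"tx":0,"ty":0,"tz":0.03,"roll":0,"fingers":15},{"tx":0,"ty":0,"tz":0.03,"roll":0,"fingers":15},{"tx":0,"ty":0,"tz":0.03,"roll":0,"fingers":15},{"tx":0,"ty":0,"tz":0.03,"roll":0,"fingers":15},{"tx":0,"ty":0,"tz":0.03,"roll":0,"fingers":15},{"tx":0,"ty":0,"tz":0.03,"roll":0,"fingers":15},{"tx":0,"ty":-0.01,"tz":0.02,"roll":0,"fingers":15},{"tx":0.003,"ty":-0.03,"tz":0.01,"roll":0,"fingers":15},{"tx":0.004,"ty":-0.05,"tz":0,"roll":0,"fingers":15},{"tx":0.004,"ty":-0.05,"tz":0,"roll":0,"fingers":15}]'

```text
time_s: 37.9
tcp_pos: [0.5101, 0.3153, 0.1803]
ee_rot: [178.1, 2.5, -172.8]
force: [0.2, 0.1, -6.4]
finger_gap: 0.0235
```

step_arm --commands '[{"tx":0.006,"ty":-0.055,"tz":0,"roll":0,"fingers":15},{"tx":0.008,"ty":-0.055,"tz":0,"roll":0,"fingers":15},{"tx":0.008,"ty":-0.055,"tz":0,"roll":0,"fingers":15},{"tx":0.008,"ty":-0.055,"tz":0,"roll":0,"fingers":15},{"tx":0.008,"ty":-0.055,"tz":0,"roll":0,"fingers":15},{"tx":0.008,"ty":-0.055,"tz":0,"roll":0,"fingers":15},{"tx":0.005,"ty":-0.04,"tz":0,"roll":0,"fingers":15},{"tx":0,"ty":-0.02,"tz":0,"roll":0,"fingers":15},{"tx":0,"ty":-0.01,"tz":0,"roll":0,"fingers":15},{"tx":0,"ty":0,"tz":0,"roll":0,"fingers":15},{"tx":0,"ty":0,"tz":0,"roll":0,"fingers":15}]'

```text
time_s: 39.0
tcp_pos: [0.5312, 0.0519, 0.177]
ee_rot: [178.3, 1.8, -173.2]
force: [-0.4, 0.3, -6.5]
finger_gap: 0.0234
```

```bash
python3 wrist.py w25 540,48,26,33,58 ; python3 ringfit.py w25 96
cat > wfit.py <<'E'
import sys,pickle
from h import *
k=sys.argv[1];s,c=pickle.load(open(k+".pkl","rb"));d=np.load(k+".npy");W=cloud(d,c)*1000
T=s["tcp_pos"]*1000
m=(abs(W[...,2]-(T[2]-5))<6)&(np.hypot(W[...,0]-T[0],W[...,1]-T[1])<38)&(d>0)
w=W[m];cen=w.mean(0)
for _ in range(3):
    A=np.c_[w[:,:2]-cen[:2],np.ones(len(w))];q=np.linalg.lstsq(A,w[:,2],rcond=None)[0];r=abs(A@q-w[:,2]);w=w[r<1.5]
hull=w[cv2.convexHull(np.float32(w[:,:2]),returnPoints=False)[:,0]]
print(len(w),"mec",[np.round(v,1) for v in cv2.minEnclosingCircle(np.float32(w[:,:2]))],"z",round(w[:,2].mean(),1),"rel",round(w[:,2].mean()-T[2],1),"slope",np.round(np.degrees(q[:2]),2))
E
python3 wfit.py w25; python3 wfit.py w24
```

```text
[531.2  51.9 177. ] [ 178.3    1.8 -173.2] 39.0 [  22.   13.   -4.   -1.  -71. -104.]
540,48,26,33,58 2513 mec 540.0 48.3 49.9 mean [518.3  44.3  30.6]
150 circle [541.1  47.7  26.9] z 95.3
slope deg [1.2 0.8]
3034 mec [array([528.2,  50.5]), np.float64(29.4)] z 172.7 rel -4.2 slope [-0.87 -0.07]
3086 mec [array([509.9, 404.7]), np.float64(29.3)] z 32.2 rel -4.8 slope [0.84 0.62]
```

View pics/w25.png

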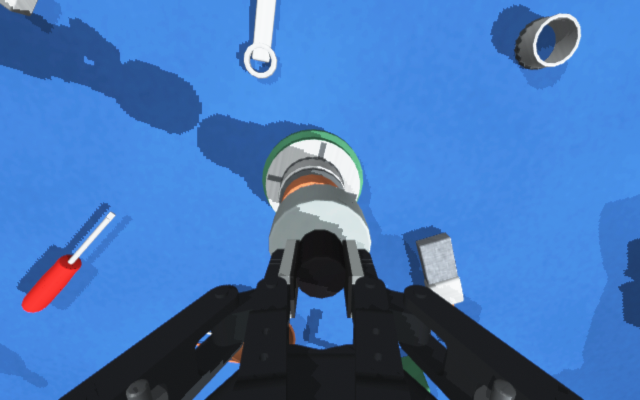

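The weight is held nearly level above the stack, with its fit about 12 mm short in x. Shifting and lowering partway.

step_arm --commands '[{"tx":0.01,"ty":-0.003,"tz":0,"roll":0,"fingers":15},{"tx":0.01,"ty":-0.001,"tz":0,"roll":0,"fingers":15},{"tx":0,"ty":0,"tz":-0.01,"roll":0,"fingers":15},{"tx":0,"ty":0,"tz":-0.015,"roll":0,"fingers":15},{"tx":0,"ty":0,"tz":-0.01,"roll":0,"fingers":15},{"tx":0,"ty":0,"tz":-0.008,"roll":0,"fingers":15},{"tx":0,"ty":0,"tz":0,"roll":0,"fingers":15},{"tx":0,"ty":0,"tz":0,"roll":0,"fingers":15}]'

```text
time_s: 39.85
tcp_pos: [0.5438, 0.0522, 0.1473]
ee_rot: [178.3, 1.6, -173.0]
force: [0.4, 0.3, -4.9]
finger_gap: 0.0236
```

```bash
python3 wrist.py w26 540,48,26,33,58; python3 wfit.py w26
```

```text
[543.8  52.2 147.3] [ 178.3    1.6 -173. ] 39.85 [  21.   15.   -5.   -1.  -68. -103.]
540,48,26,33,58 3253 mec 539.9 48.3 49.9 mean [519.2  45.1  30.6]
3011 mec [array([541.2,  50.9]), np.float64(29.3)] z 143.1 rel -4.2 slope [-0.99 -0.12]
```

step_arm --commands '[{"tx":-0.001,"ty":-0.0045,"tz":0,"roll":0,"fingers":15},{"tx":0,"ty":0,"tz":-0.005,"roll":0,"fingers":15},{"tx":0,"ty":0,"tz":0,"roll":0,"fingers":15},{"tx":0,"ty":0,"tz":0,"roll":0,"fingers":15}]'

```text
time_s: 40.3
tcp_pos: [0.5436, 0.0493, 0.1451]
ee_rot: [178.2, 1.7, -173.0]
force: [0.7, -0.7, -5.6]
finger_gap: 0.0233
```

```bash
python3 wrist.py w27; python3 wfit.py w27; python3 - <<'E'
from h import *
p,d=arm.read_camera("scene");cv2.imwrite("pics/s2c.png",cv2.resize(p[130:250,270:430],None,fx=5,fy=5,interpolation=cv2.INTER_CUBIC))
E
```

```text
[543.6  49.3 145.1] [ 178.2    1.7 -173. ] 40.3 [  21.   15.   -5.   -1.  -67. -103.]
3034 mec [array([540.9,  48. ]), np.float64(29.4)] z 140.9 rel -4.2 slope [-0.78 -0.02]
```

View pics/s2c.png

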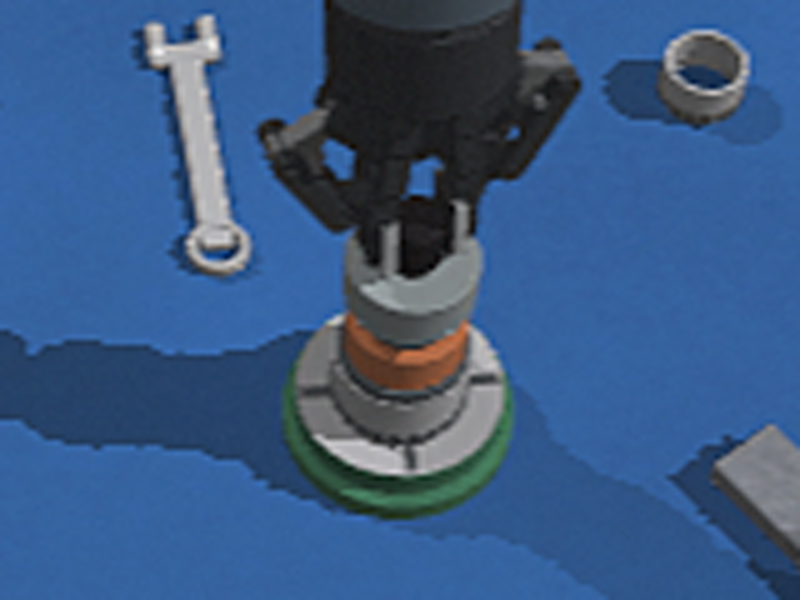

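View pics/w27.png

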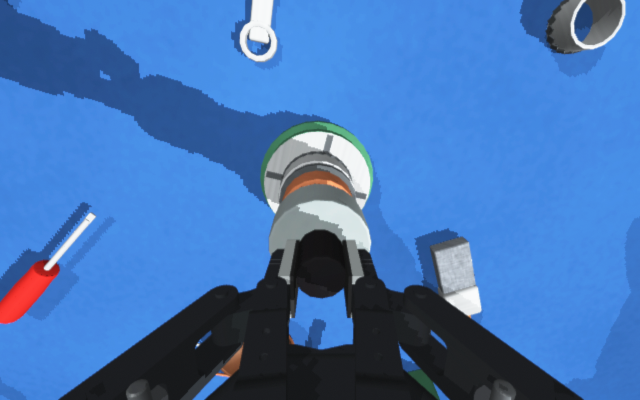

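The weight is centred over the ring to about 0.7 mm. Lowering in small steps.

step_arm --commands '[{"tx":-0.001,"ty":0,"tz":-0.007,"roll":0,"fingers":15},{"tx":0,"ty":0,"tz":-0.007,"roll":0,"fingers":15},{"tx":0,"ty":0,"tz":-0.006,"roll":0,"fingers":15},{"tx":0,"ty":0,"tz":0,"roll":0,"fingers":15},{"tx":0,"ty":0,"tz":0,"roll":0,"fingers":15}]'

```text
time_s: 40.9
tcp_pos: [0.5427, 0.0494, 0.1316]
ee_rot: [178.2, 1.7, -173.0]
force: [0.2, -0.2, -6.3]
finger_gap: 0.023
```

step_arm --commands '[{"tx":0,"ty":0,"tz":-0.003,"roll":0,"fingers":15},{"tx":0,"ty":0,"tz":0,"roll":0,"fingers":15},{"tx":0,"ty":0,"tz":0,"roll":0,"fingers":15}]'

```text
time_s: 41.2
tcp_pos: [0.543, 0.0494, 0.13]
ee_rot: [178.2, 1.7, -173.0]
force: [-0.2, -0.6, -7.5]
finger_gap: 0.0234
```

```bash
python3 wrist.py w28; python3 wfit.py w28
```

```text
[543.   49.4 130. ] [ 178.2    1.7 -173. ] 41.2 [  21.   16.   -7.   -1.  -65. -103.]
2995 mec [array([540.3,  48.2]), np.float64(29.3)] z 125.8 rel -4.2 slope [-0.85  0.01]
```

step_arm --commands '[{"tx":0,"ty":0,"tz":-0.0025,"roll":0,"fingers":15},{"tx":0,"ty":0,"tz":0,"roll":0,"fingers":15},{"tx":0,"ty":0,"tz":0,"roll":0,"fingers":15}]'

```text
time_s: 41.55
tcp_pos: [0.5436, 0.0494, 0.1297]
ee_rot: [178.2, 1.9, -173.0]
force: [-0.3, 0.1, -5.7]
finger_gap: 0.0239
```

step_arm --commands '[{"tx":0,"ty":0,"tz":-0.002,"roll":0,"fingers":15},{"tx":0,"ty":0,"tz":0,"roll":0,"fingers":15}]'

```text
time_s: 41.75
tcp_pos: [0.544, 0.0494, 0.1296]
ee_rot: [178.3, 2.0, -172.9]
force: [1.0, -0.0, -3.8]
finger_gap: 0.0237
```

Contact: the load is shifting onto the stack. Releasing.

step_arm --commands '[{"tx":0,"ty":0,"tz":0,"roll":0,"fingers":35},{"tx":0,"ty":0,"tz":0,"roll":0,"fingers":60},{"tx":0,"ty":0,"tz":0,"roll":0,"fingers":60},{"tx":0,"ty":0,"tz":0,"roll":0,"fingers":60},{"tx":0,"ty":0,"tz":0,"roll":0,"fingers":60}]' --grip_force 40

```text
time_s: 42.25
tcp_pos: [0.547, 0.0496, 0.1321]
ee_rot: [178.3, 2.4, -172.9]
force: [0.1, 0.5, -0.2]
finger_gap: 0.0512
```

```bash
python3 wrist.py w29 541,48,26,33,58; python3 wfit.py w29;python3 ringfit.py w29 96
```

```text
[547.   49.6 132.1] [ 178.3    2.4 -172.9] 42.25 [  21.   16.   -6.   -1.  -65. -103.]
541,48,26,33,58 3649 mec 540.0 48.4 49.8 mean [518.7  45.3  30.6]
4460 mec [array([541.7,  48.3]), np.float64(29.8)] z 124.2 rel -8.0 slope [ 0.13 -0.05]
2 circle [516.8  34.9   7.9] z 98.3
slope deg [-0.2  0.3]
```

View pics/w29.png

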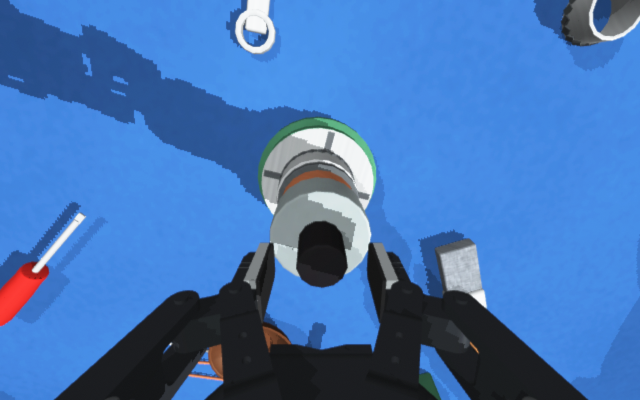

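The weight is seated: top at 124.2 mm (124 expected), slope 0.1°, centre (541.7,48.3). Retreating up and away for a final look.

step_arm --commands '[{"tx":0,"ty":0,"tz":0.01,"roll":0,"fingers":70},{"tx":0,"ty":0,"tz":0.02,"roll":0,"fingers":70},{"tx":0,"ty":0,"tz":0.03,"roll":0,"fingers":70},{"tx":0,"ty":0,"tz":0.03,"roll":0,"fingers":70},{"tx":0,"ty":0,"tz":0.03,"roll":0,"fingers":70},{"tx":0,"ty":0,"tz":0.03,"roll":0,"fingers":70},{"tx":0,"ty":-0.05,"tz":0,"roll":0,"fingers":70},{"tx":0,"ty":-0.07,"tz":0,"roll":0,"fingers":70},{"tx":0,"ty":-0.07,"tz":0,"roll":0,"fingers":70},{"tx":0,"ty":-0.07,"tz":0,"roll":0,"fingers":70},{"tx":0,"ty":-0.05,"tz":0,"roll":0,"fingers":70},{"tx":0,"ty":0,"tz":0,"roll":0,"fingers":70}]'

```text
time_s: 43.5
tcp_pos: [0.5479, -0.1428, 0.239]
ee_rot: [178.5, 3.1, -172.6]
force: [0.2, 0.8, 0.4]
finger_gap: 0.0597
```

```bash
python3 - <<'E'
from h import *
print(arm.sense()["tcp_pos"])
for n in ["scene","top"]:
    p,d=arm.read_camera(n);W=cloud(d,arm.camera_params(n))*1000
    for k,lo,hi,R in [("table",26,33,55),("flange",70,75,38),("ringtop",93,98.5,34),("body",121,128,34),("knob",149,157,20)]:
        m=W[(W[...,2]>lo)&(W[...,2]<hi)&(np.hypot(W[...,0]-541,W[...,1]-48)<R)&(d>0)]
        if len(m)<6: print(n,k,len(m));continue
        (x,y),r=cv2.minEnclosingCircle(np.float32(m[:,:2]));print(n,k,len(m),round(x,1),round(y,1),round(r,1),np.round(m[:,2].mean(),1))
    m=W[(W[...,2]>22)&(W[...,2]<30)&(np.hypot(W[...,0]-377,W[...,1]-256)<35)]; (x,y),r=cv2.minEnclosingCircle(np.float32(m[:,:2]));print(n,"small",round(x,1),round(y,1),round(r,1))
    cv2.imwrite(f"pics/{n}_end.png",p)
    u,v=(270,130) if n=="scene" else (230,120)
    cv2.imwrite(f"pics/{n}_endc.png",cv2.resize(p[v:v+120,u:u+160],None,fx=5,fy=5,interpolation=cv2.INTER_CUBIC))
E
```

```text
[ 0.54788033 -0.14284238  0.23898307]
scene table 481 541.3 45.7 50.4 30.1
scene flange 66 543.3 46.5 30.6 72.2
scene ringtop 14 556.4 41.8 24.6 95.9
scene body 317 543.1 47.0 30.3 124.1
scene knob 91 543.2 47.8 13.4 152.0
scene small 377.5 255.1 23.1
top table 154 538.2 79.5 39.0 30.6
top flange 4
top ringtop 0
top body 24 539.8 74.0 15.2 124.6
top knob 0
top small 377.4 257.4 22.5
```

View pics/scene_endc.png

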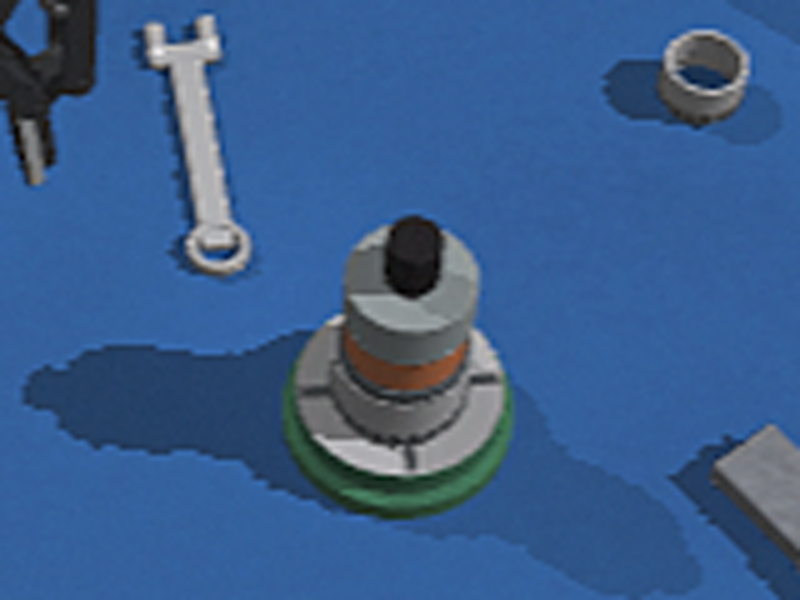

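View pics/top_end.png

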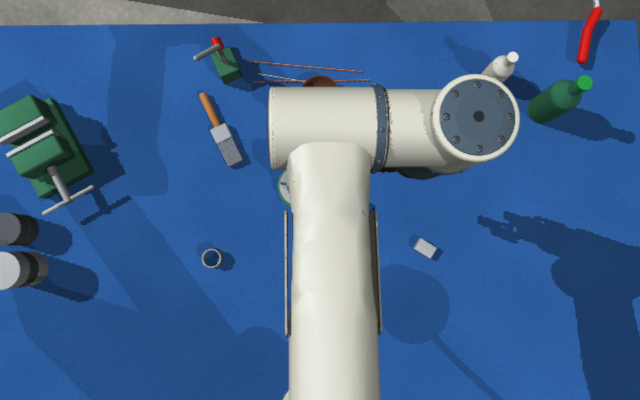

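The scene crop shows the full stack upright and level, with the knob at (413,255). The small rim at (705,75) has not moved. The arm blocks the top view, but the gripper is clear of everything. Handing in.

```bash
python3 -c "
from station import arm
print(arm.close_job(),arm.sense()['time_s'])"
```

```text
the job is handed in; nothing more can be done
the job is handed in; nothing more can be done
```

I stacked the parts on the turntable in the order asked (large rim, backing plate, copper ring, clamp weight) and handed the job in at about 43.6 s of the 112 s allowed.

**Heights and level:** The wrist camera put the flange top at 72.2 mm, the ring top at 95.9 mm and the weight body top at 124.2 mm, against 72, 96 and 124 mm expected. The ring and the weight read within 0.2° of level.

**Centring:** By the wrist camera, each part was within about 1 mm of the one below. The weight sits about 1.7 mm off the table centre, and about 2 mm by the final scene camera view.

**Other checks:**
- **Small rim:** it did not move, to within the camera accuracy.
- **Clearance:** the gripper ended well clear of the stack.
- **Forces:** the force readings I saw stayed under 8 N.

**Failed or imperfect:**
- **Top camera:** the arm blocked it in the final check, so that check rests on the scene camera and the last wrist view.
- **Tool tilt:** the tool picked up 2 to 4.5° of tilt from fast moves. I slowed the lowering, and the weight, held about 1° off level, settled flat on release.

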